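# Change the cartridges of the air-filter dock

### The job

Change the cartridges of the air-filter dock: press down each of the three old ones so that its push-push catch lets it pop up, lift it out and hang it by its loop on a peg of the drying rack, and push every fresh cartridge that the caddy holds (one to three) down into a bay until the catch holds it there. The frames are brittle, so grip and press them gently: both fingers together may bear on one with no more than 40 N (a grip of 10 to 15 N is ample). Leave the oil bottle, the carton and the steel cup where they are.

Things in the scene. Friction and masses are not known exactly. Their poses are not given: they have to be found in the camera images.
- dock: Grey air-filter dock, fixed, 170 x 84 mm (x, y), 78 mm high; origin at the centre of its underside. Three top-loading slots, 18 x 44 mm (x, y), at x = -50, 0, +50 mm, mouths flared 5 mm at 45 degrees. Each has a sprung floor with a push-push catch; a cartridge stands on it, its width along y, top 14 mm above the dock when caught, 36 mm when up. While caught, a hidden tongue locks the cartridge in.
- bay_0 (a joint): Height (m) of the sprung floor of the bay at dock x = -50 mm: 0 to 0.001 = caught (as at the start), +0.022 = up, -0.006 = bottom stop. Its spring pushes up with 2 N (up) to 6 N (bottom). Pressed down (by the top of the cartridge on it) to -0.005 or lower and let go, it stays caught at 0 if it was up, and rises to +0.022 if it was caught.
- bay_floor_0 (a point): Fixed point on the dock at x = -50 mm, y = 0, 16 mm above the dock's underside: where the centre of a cartridge's underside lies when the catch of bay_0 holds it. Axes as the dock's.
- bay_1 (a joint): Height (m) of the sprung floor of the bay at dock x = 0 mm: 0 to 0.001 = caught (as at the start), +0.022 = up, -0.006 = bottom stop. Its spring pushes up with 2 N (up) to 6 N (bottom). Pressed down (by the top of the cartridge on it) to -0.005 or lower and let go, it stays caught at 0 if it was up, and rises to +0.022 if it was caught.
- bay_floor_1 (a point): Fixed point on the dock at x = 0 mm, y = 0, 16 mm above the dock's underside: where the centre of a cartridge's underside lies when the catch of bay_1 holds it. Axes as the dock's.
- bay_2 (a joint): Height (m) of the sprung floor of the bay at dock x = 50 mm: 0 to 0.001 = caught (as at the start), +0.022 = up, -0.006 = bottom stop. Its spring pushes up with 2 N (up) to 6 N (bottom). Pressed down (by the top of the cartridge on it) to -0.005 or lower and let go, it stays caught at 0 if it was up, and rises to +0.022 if it was caught.
- bay_floor_2 (a point): Fixed point on the dock at x = 50 mm, y = 0, 16 mm above the dock's underside: where the centre of a cartridge's underside lies when the catch of bay_2 holds it. Axes as the dock's.
- spent_0: Grey filter cartridge, upright frame 14 x 40 x 76 mm (x, y, z), 60 g; origin at its underside's centre. Loop: opening through x, 20 mm wide, 52 to 70 mm up, under a 6 mm top bar. Notches in the y edges 14 to 37 mm up; lowest 5 mm taper to 10 x 34 mm. Half-turn symmetric. Brittle: at most 40 N, both fingers summed. An old one; at the start caught in bay_0.
- spent_0_loop (a point): Centre of the loop opening of spent_0, 61 mm above its underside.
- spent_1: Grey filter cartridge, upright frame 14 x 40 x 76 mm (x, y, z), 60 g; origin at its underside's centre. Loop: opening through x, 20 mm wide, 52 to 70 mm up, under a 6 mm top bar. Notches in the y edges 14 to 37 mm up; lowest 5 mm taper to 10 x 34 mm. Half-turn symmetric. Brittle: at most 40 N, both fingers summed. An old one; at the start caught in bay_1.
- spent_1_loop (a point): Centre of the loop opening of spent_1, 61 mm above its underside.
- spent_2: Grey filter cartridge, upright frame 14 x 40 x 76 mm (x, y, z), 60 g; origin at its underside's centre. Loop: opening through x, 20 mm wide, 52 to 70 mm up, under a 6 mm top bar. Notches in the y edges 14 to 37 mm up; lowest 5 mm taper to 10 x 34 mm. Half-turn symmetric. Brittle: at most 40 N, both fingers summed. An old one; at the start caught in bay_2.
- spent_2_loop (a point): Centre of the loop opening of spent_2, 61 mm above its underside.
- fresh_0: Grey filter cartridge, upright frame 14 x 40 x 76 mm (x, y, z), 60 g; origin at its underside's centre. Loop: opening through x, 20 mm wide, 52 to 70 mm up, under a 6 mm top bar. Notches in the y edges 14 to 37 mm up; lowest 5 mm taper to 10 x 34 mm. Half-turn symmetric. Brittle: at most 40 N, both fingers summed. A fresh one; at the start it stands in a well of the caddy. May be absent.
- fresh_1: Grey filter cartridge, upright frame 14 x 40 x 76 mm (x, y, z), 60 g; origin at its underside's centre. Loop: opening through x, 20 mm wide, 52 to 70 mm up, under a 6 mm top bar. Notches in the y edges 14 to 37 mm up; lowest 5 mm taper to 10 x 34 mm. Half-turn symmetric. Brittle: at most 40 N, both fingers summed. A fresh one; at the start it stands in a well of the caddy. May be absent.
- fresh_2: Grey filter cartridge, upright frame 14 x 40 x 76 mm (x, y, z), 60 g; origin at its underside's centre. Loop: opening through x, 20 mm wide, 52 to 70 mm up, under a 6 mm top bar. Notches in the y edges 14 to 37 mm up; lowest 5 mm taper to 10 x 34 mm. Half-turn symmetric. Brittle: at most 40 N, both fingers summed. A fresh one; at the start it stands in a well of the caddy. May be absent.
- caddy: Black loose caddy, 164 x 64 mm (x, y), 30 mm high, 0.9 kg; origin at the centre of its underside. Three wells 18 x 44 mm at x = -50, 0, +50 mm, floors 4 mm up, in which the fresh cartridges stand upright (fresh_0, 1, 2 in that order, as far as present), widths along the caddy's y.
- rack: Fixed drying rack; origin under its base plate (130 x 240 x 8 mm, x from -80 to +50), z up. A rail at the back, front face at x = +35 mm, 133 mm high at most, bears three pegs, 7 mm thick, at y = +90, 0, -90 mm: they start at z = 125 mm and point to -x (to the robot), rising 10 degrees; 62 mm long, tips at x = -24, z = 136 mm. Nothing above them.
- peg_0 (a point): Point on the centre line of the rack's peg at y = 90 mm, 32 mm out from its root: rack x = +5.5 mm, z = 130.6 mm. Axes as the rack's.
- peg_1 (a point): Point on the centre line of the rack's peg at y = 0 mm, 32 mm out from its root: rack x = +5.5 mm, z = 130.6 mm. Axes as the rack's.
- peg_2 (a point): Point on the centre line of the rack's peg at y = -90 mm, 32 mm out from its root: rack x = +5.5 mm, z = 130.6 mm. Axes as the rack's.
- oil_bottle: Bystander: yellow oil bottle with a red spout, 48 mm wide, 92 mm high; origin under its centre.
- carton_m5: Bystander: small closed cardboard carton 65 x 70 x 55 mm; origin under its centre.
- cup_steel: Bystander: grey steel cup with worn parts, 59 mm wide, 64 mm high; origin under its centre.
Not all that is in view belongs to the job. Leave any red or turquoise look-alike of the fresh_1 alone.

How it is judged:
At the end, for the whole second after the job is handed in: Every old cartridge hangs still by its loop on a peg (loop centre within 12 mm sideways, 18 mm in height and 30 mm along of the peg point; tilt under 0.4 rad). Every fresh one stands in a bay, caught: within 6 mm sideways and 4 mm in height of its place, floor joint within 3 mm of 0 (((x of spent_0_loop in the frame of peg_0 between -0.034 and 0.03 m and y of spent_0_loop in the frame of peg_0 between -0.012 and 0.012 m and z of spent_0_loop in the frame of peg_0 between -0.018 and 0.006 m) or (x of spent_0_loop in the frame of peg_1 between -0.034 and 0.03 m and y of spent_0_loop in the frame of peg_1 between -0.012 and 0.012 m and z of spent_0_loop in the frame of peg_1 between -0.018 and 0.006 m) or (x of spent_0_loop in the frame of peg_2 between -0.034 and 0.03 m and y of spent_0_loop in the frame of peg_2 between -0.012 and 0.012 m and z of spent_0_loop in the frame of peg_2 between -0.018 and 0.006 m)) and angle between each of spent_0, spent_1, spent_2's own z axis and vertical below 0.4 rad and linear speed of each of spent_0, spent_1, spent_2 below 0.03 m/s and ((x of spent_1_loop in the frame of peg_0 between -0.034 and 0.03 m and y of spent_1_loop in the frame of peg_0 between -0.012 and 0.012 m and z of spent_1_loop in the frame of peg_0 between -0.018 and 0.006 m) or (x of spent_1_loop in the frame of peg_1 between -0.034 and 0.03 m and y of spent_1_loop in the frame of peg_1 between -0.012 and 0.012 m and z of spent_1_loop in the frame of peg_1 between -0.018 and 0.006 m) or (x of spent_1_loop in the frame of peg_2 between -0.034 and 0.03 m and y of spent_1_loop in the frame of peg_2 between -0.012 and 0.012 m and z of spent_1_loop in the frame of peg_2 between -0.018 and 0.006 m)) and ((x of spent_2_loop in the frame of peg_0 between -0.034 and 0.03 m and y of spent_2_loop in the frame of peg_0 between -0.012 and 0.012 m and z of spent_2_loop in the frame of peg_0 between -0.018 and 0.006 m) or (x of spent_2_loop in the frame of peg_1 between -0.034 and 0.03 m and y of spent_2_loop in the frame of peg_1 between -0.012 and 0.012 m and z of spent_2_loop in the frame of peg_1 between -0.018 and 0.006 m) or (x of spent_2_loop in the frame of peg_2 between -0.034 and 0.03 m and y of spent_2_loop in the frame of peg_2 between -0.012 and 0.012 m and z of spent_2_loop in the frame of peg_2 between -0.018 and 0.006 m)) and ((x of fresh_0 in the frame of bay_floor_0 between -0.006 and 0.006 m and y of fresh_0 in the frame of bay_floor_0 between -0.006 and 0.006 m and z of fresh_0 in the frame of bay_floor_0 between -0.004 and 0.004 m and value of joint bay_0 between -0.003 and 0.003 m) or (x of fresh_0 in the frame of bay_floor_1 between -0.006 and 0.006 m and y of fresh_0 in the frame of bay_floor_1 between -0.006 and 0.006 m and z of fresh_0 in the frame of bay_floor_1 between -0.004 and 0.004 m and value of joint bay_1 between -0.003 and 0.003 m) or (x of fresh_0 in the frame of bay_floor_2 between -0.006 and 0.006 m and y of fresh_0 in the frame of bay_floor_2 between -0.006 and 0.006 m and z of fresh_0 in the frame of bay_floor_2 between -0.004 and 0.004 m and value of joint bay_2 between -0.003 and 0.003 m)) and angle between each of fresh_0, fresh_1, fresh_2's own z axis and vertical below 0.15 rad and linear speed of each of fresh_0, fresh_1, fresh_2 below 0.02 m/s and ((x of fresh_1 in the frame of bay_floor_0 between -0.006 and 0.006 m and y of fresh_1 in the frame of bay_floor_0 between -0.006 and 0.006 m and z of fresh_1 in the frame of bay_floor_0 between -0.004 and 0.004 m and value of joint bay_0 between -0.003 and 0.003 m) or (x of fresh_1 in the frame of bay_floor_1 between -0.006 and 0.006 m and y of fresh_1 in the frame of bay_floor_1 between -0.006 and 0.006 m and z of fresh_1 in the frame of bay_floor_1 between -0.004 and 0.004 m and value of joint bay_1 between -0.003 and 0.003 m) or (x of fresh_1 in the frame of bay_floor_2 between -0.006 and 0.006 m and y of fresh_1 in the frame of bay_floor_2 between -0.006 and 0.006 m and z of fresh_1 in the frame of bay_floor_2 between -0.004 and 0.004 m and value of joint bay_2 between -0.003 and 0.003 m)) and ((x of fresh_2 in the frame of bay_floor_0 between -0.006 and 0.006 m and y of fresh_2 in the frame of bay_floor_0 between -0.006 and 0.006 m and z of fresh_2 in the frame of bay_floor_0 between -0.004 and 0.004 m and value of joint bay_0 between -0.003 and 0.003 m) or (x of fresh_2 in the frame of bay_floor_1 between -0.006 and 0.006 m and y of fresh_2 in the frame of bay_floor_1 between -0.006 and 0.006 m and z of fresh_2 in the frame of bay_floor_1 between -0.004 and 0.004 m and value of joint bay_1 between -0.003 and 0.003 m) or (x of fresh_2 in the frame of bay_floor_2 between -0.006 and 0.006 m and y of fresh_2 in the frame of bay_floor_2 between -0.006 and 0.006 m and z of fresh_2 in the frame of bay_floor_2 between -0.004 and 0.004 m and value of joint bay_2 between -0.003 and 0.003 m))); the robot touches nothing.
It fails at once if a cartridge is gripped or pressed by the fingers with more than 40 N (contact force between any of spent_0, spent_1, spent_2, fresh_0, fresh_1, fresh_2 and the fingers above 40 N).
It fails at once if the oil bottle, the carton or the steel cup is shifted by more than 30 mm (distance of any of oil_bottle, carton_m5, cup_steel from where it was at the start of the episode above 0.03 m).
Of fresh_0, fresh_1, fresh_2 only 1 to 3 are there at a start; the rules pass over those that are not, and their reading is None.
At some moment in a run one of caddy may be knocked a few centimetres aside while the robot is not near it.
It also fails if it takes over 210 s, if anything falls off the work surface, if the arm or the gripper's body presses on something with over 40 N, if the wrist force passes 120 N, or if a joint passes its speed limit or range.

### The arm

A 6-joint arm with a two-finger parallel gripper is mounted at the origin on a cart in front of the work surface, level with it; the furniture and walls round the work are solid. World frame = base frame: x ahead of the robot, y to its left, z up, the work surface at z = 0. Lengths are in m, angles in rad, forces in N, time in s.
With the tool pointing down it reaches from about 0.35 to 0.925 m from the base axis. Payload 6.4 kg.
Tool frame: the origin (TCP) lies at the very end of the fingers, on their centre line; the grasp point (between the pads) lies 19 mm behind it; z points along the fingers, x is the direction in which the jaws open and shut, and the axes are right-handed (so a half turn about z gives the same grasp; the last joint's range is limited). The gripper opens to 94 mm and grips with 3 to 60 N. Pads are 16 mm wide; open, the fingers measure 119 mm over their backs; the gripper's body (75 mm by 177 mm) begins 78 mm behind the grasp point.
Start: joints at [0.965, 0.245, 1.558, -0, 1.339, -0.174], TCP at [0.272, 0.59, 0.205] pointing down, gripper open.
Joint ranges: [-3.13, 3.13], [-1.02, 2.26], [0.13, 2.54], [-0.95, 4.09], [0.21, 2.88], [-2.74, 2.74]. Speed limits (rad/s): [2.57, 2.57, 3.14, 3.14, 3.14, 3.14].

### API

Orientations are given as a unit quaternion [x, y, z, w].
In Python, from station import telemetry, eyes, job_done gives the robot as it stands.
- The arm moves only by the tool send_rows, never from a script. Its argument "deltas" is one flat list of numbers, 7 for each row, row after row: the turn, a rotation vector about the world's x, y, z in degrees, then the shift along the world's x, y, z in mm, then the opening, from 0 (shut) to 1 (fully open). A call has 1 to 12 rows; each row shifts and turns the pose as measured when the row begins; what a row does not reach is not made up. A row lasts 1/12 s, in which the tool goes at most 41.7 mm and 7.16 degrees, less where a joint would pass 70% of its speed; a pose out of reach is approached as far as the arm can. A call is refused whole if a number of a shift passes 41.7 or a number of a turn 7.16, either way. A call with a gripper value outside its range is refused whole. The fingers move at their own pace and stop on an object; "squeeze" is the grip in N (left out, the last holds). Time passes only in rows, so rows that do not move let the fingers close. It gives the time, the measured TCP pose, the force and the opening at its end, in the units of the state.
- telemetry.read_state(): the state, without advancing time (a new reading comes with each control period).
- eyes.read_camera(name): name is "side" or "top" or "wrist"; returns the picture (384x512x3 uint8, red, green, blue); there is no depth.
- eyes.camera_params(name): a dict with "mtx" (3x3 intrinsics, pixels), "k1" (the pictures are not rectified: a ray, as slopes to the right and down, at radius r is drawn at 1 + k1 r^2 times it, then the intrinsics apply), "origin" and "rotation" of the camera in the world. Camera axes: x right, y down, z forward; pixel columns grow to the right and rows downward; lengths in m; the calibration is good to about 2 mm. A picture is of the moment at which its call begins: read the wrist's pose just before it. camera_params takes no time and is no camera call; for the wrist camera it gives the pose at the moment of the call.
- job_done(): hands the job in, once; it reports no verdict.
The state is a dict: "time_s": time; "qpos": joint angles; "qd": joint speeds; "joint_torque": joint torques, N m; "tcp_pos": TCP position; "orientation": TCP orientation; "force": force on the tool from outside, world axes, zero at the start; "torque": the same for the moment, N m; "grip_width": finger opening in m.
Only numpy, scipy, OpenCV 4.12 (cv2) and the standard library are available. Lean on these libraries where they do the work, as an engineer would, in place of code of your own. Each camera call takes 0.05 s, during which the arm holds its last target. There are 200 camera calls.

## Working session

There is one attempt and no reset: what is moved stays moved. The work goes in short steps, Python scripts to look and compute and a tool call to move; the robot and the scene stay as the last step left them, time stands still between calls to the robot, and variables do not carry over. Pictures are saved under pics/ and viewed, about 12 in all and at most 16, crops included, and the job is handed in when it is done.

Besides the shell and the picture viewer there is one more tool, called after "Call:" as a command line: name --argument value ..., lists and objects as JSON in quotes. send_rows: Moves the arm, as the interface text tells. Its arguments: {"type":"object","properties":{"deltas":{"type":"array","items":{"type":"number"}},"squeeze":{"type":"number"}},"required":["deltas"]}

```bash
ls; mkdir -p pics
cat > h.py <<'E'
import numpy as np, cv2
from station import telemetry, eyes, job_done
def shot(n,f):
    p=eyes.camera_params(n); im=eyes.read_camera(n); cv2.imwrite('pics/'+f,im[:,:,::-1]); np.save('pics/'+f+'.npy',{k:np.array(v) for k,v in p.items()},allow_pickle=True); return im,p
def par(f): return np.load('pics/'+f+'.npy',allow_pickle=True).item()
def proj(p,P):
    c=(np.atleast_2d(P)-p['origin'])@np.array(p['rotation']); s=c[:,:2]/c[:,2:]
    s=s*(1+p['k1']*(s**2).sum(1,keepdims=True)); m=np.array(p['mtx'])
    return s*[m[0,0],m[1,1]]+m[:2,2]
def onz(p,uv,z):
    m=np.array(p['mtx']); d=(np.atleast_2d(uv)-m[:2,2])/[m[0,0],m[1,1]]; s=d.copy()
    for _ in range(20): s=d/(1+p['k1']*(s**2).sum(1,keepdims=True))
    r=np.c_[s,np.ones(len(s))]@np.array(p['rotation']).T; o=np.array(p['origin'])
    return o+r*((z-o[2])/r[:,2])[:,None]
E
python3 - <<'E'
from h import *
print(telemetry.read_state())
for n in('top','side','wrist'):
    im,p=shot(n,n+'0.png'); print(n,p)
a=cv2.imread('pics/top0.png');cv2.imwrite('pics/top0b.png',cv2.resize(a,(800,600),interpolation=cv2.INTER_CUBIC))
E
```

```text
pics
{'time_s': 0.0, 'qpos': array([ 9.64914610e-01,  2.45802420e-01,  1.55899935e+00, -2.35415869e-05,
        1.33868270e+00, -1.74054270e-01]), 'qd': array([ 0.00164578,  0.00126659,  0.00015044, -0.00021872,  0.00054193,
       -0.00039673]), 'joint_torque': array([ 1.29214868e-04, -4.15841067e+01, -3.14599228e+01,  6.84836134e-02,
        3.32773465e-02, -1.39120793e-04]), 'tcp_pos': array([0.27167464, 0.58984696, 0.20436069]), 'orientation': array([ 8.42177233e-01,  5.39199975e-01, -8.68500841e-04,  3.74937146e-04]), 'force': array([-0.11149415, -0.03423175, -1.56208733]), 'torque': array([ 0.02145621,  0.02653302, -0.04670395]), 'grip_width': 0.0936664624804752}
top {'mtx': array([[415.99172546,   0.        , 249.05441814],
       [  0.        , 415.99172546, 195.94873821],
       [  0.        ,   0.        ,   1.        ]]), 'k1': -0.15252528349789982, 'origin': array([ 0.32788661, -0.05761679,  1.64777294]), 'rotation': array([ 0.71160461, -0.69874855,  0.05021321, -0.05336642])}
side {'mtx': array([[350.59517458,   0.        , 263.28421791],
       [  0.        , 350.59517458, 185.99720098],
       [  0.        ,   0.        ,   1.        ]]), 'k1': -0.057790596206604934, 'origin': array([ 0.20102327, -0.75493363,  0.73373537]), 'rotation': array([ 0.88188584, -0.18362813,  0.09324488, -0.42410314])}
wrist {'mtx': array([[283.09865308,   0.        , 257.79549363],
       [  0.        , 283.09865308, 188.13733755],
       [  0.        ,   0.        ,   1.        ]]), 'k1': -0.032762851230695285, 'origin': array([0.21075278, 0.61885095, 0.38457169]), 'rotation': array([0.83623758, 0.53548251, 0.06323126, 0.09983483])}
```

Add to h.py:
```python
from scipy.spatial.transform import Rotation as R
def fix(p):
    p=dict(p); p['rotation']=R.from_quat(p['rotation']).as_matrix(); return p
_s=shot; 
def shot(n,f):
    im,p=_s(n,f); return im,fix(p)
_p=par
def par(f): return fix(_p(f))
```

```text
(no output)
```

View pics/top0b.png

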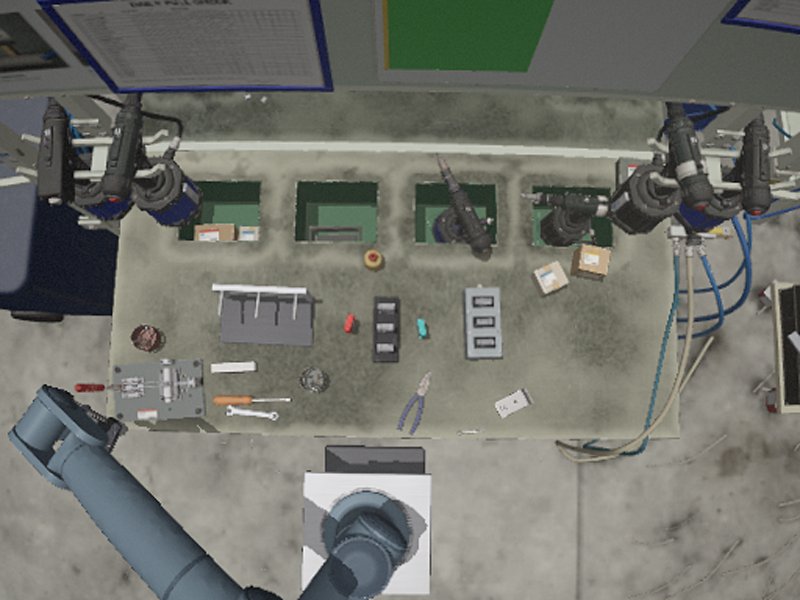

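View pics/side0.png

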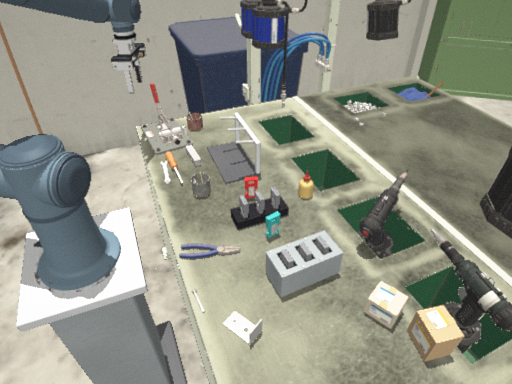

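Run:
```python
from h import *
a=cv2.imread('pics/top0.png')[160:245,125:330]
cv2.imwrite('pics/c1.png',cv2.resize(a,None,fx=3.9,fy=3.9,interpolation=cv2.INTER_CUBIC))
p=par('top0.png')
s=512/800
for n,uv,z in [('dock',(483,322),.078),('caddy',(386,328),.03),('rack',(265,318),.008),('rackrail',(260,289),.133),('oil',(373,258),.09),('cup',(313,380),.06),('red',(350,322),.03),('turq',(421,328),.03)]:
    print(n,onz(p,np.array(uv)*s,z).round(3))
```

```text
dock [[ 0.525 -0.278  0.078]]
caddy [[ 0.511 -0.041  0.03 ]]
rack [[0.534 0.269 0.008]]
rackrail [[0.587 0.259 0.133]]
oil [[ 0.677 -0.007  0.09 ]]
cup [[0.377 0.134 0.06 ]]
red [[0.525 0.049 0.03 ]]
turq [[ 0.513 -0.129  0.03 ]]
```

View pics/c1.png

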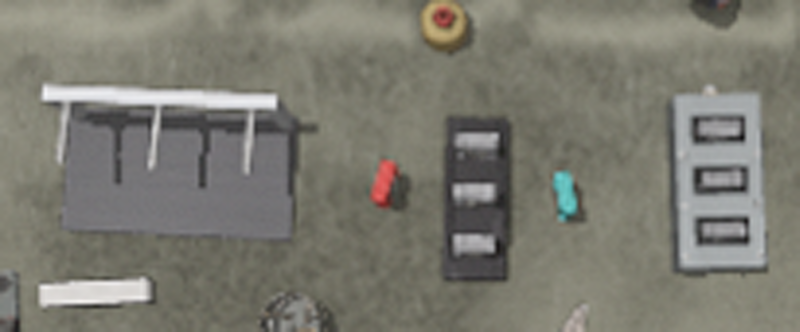

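The top picture shows, left to right: the rack (crop 50–290, 90–235), the red look-alike (385,185), the black caddy with three grey fresh cartridges (477, 140/190/243), the turquoise look-alike (566,195) and the dock with its three spent ones (720, 128/180/232). The red and turquoise ones stand outside the caddy and are off limits. Next I take wrist pictures to measure precisely.

Call:
send_rows --deltas '[0, 0, 6.2, 18, -33, 10, 1, 0, 0, 6.2, 18, -33, 10, 1, 0, 0, 6.2, 18, -33, 10, 1, 0, 0, 6.2, 18, -33, 10, 1, 0, 0, 0, 18, -33, 10, 1, 0, 0, 0, 18, -33, 10, 1, 0, 0, 0, 18, -33, 10, 1, 0, 0, 0, 18, -33, 10, 1, 0, 0, 0, 18, -33, 10, 1, 0, 0, 0, 18, -33, 10, 1, 0, 0, 0, 0, 0, 0, 1, 0, 0, 0, 0, 0, 0, 1]' --squeeze 12

```text
time_s: 1.15
tcp_pos: [0.4528, 0.242, 0.3029]
orientation: [0.697, 0.717, -0.005, 0.002]
force: [1.3, 0.5, -0.6]
grip_width: 0.094
```

Run:
```python
from h import *
shot('wrist','w_rack.png')
print(telemetry.read_state()['tcp_pos'])
```

```text
[0.45282358 0.24231708 0.30293139]
```

Call:
send_rows --deltas '[0, 0, 0, 0, -36, 0, 1, 0, 0, 0, 0, -36, 0, 1, 0, 0, 0, 0, -36, 0, 1, 0, 0, 0, 0, -36, 0, 1, 0, 0, 0, 0, -36, 0, 1, 0, 0, 0, 0, -36, 0, 1, 0, 0, 0, 0, -36, 0, 1, 0, 0, 0, 0, -36, 0, 1, 0, 0, 0, 0, 0, 0, 1, 0, 0, 0, 0, 0, 0, 1]'

```text
time_s: 2.03
tcp_pos: [0.4462, -0.0433, 0.2961]
orientation: [0.688, 0.726, -0.007, -0.002]
force: [-0.4, 0.7, -0.7]
grip_width: 0.0941
```

Run:
```python
from h import *
shot('wrist','w_cad.png')
print(telemetry.read_state()['tcp_pos'])
```

```text
[ 0.44617983 -0.0429801   0.29605275]
```

Call:
send_rows --deltas '[0, 0, 0, 0, -36, 0, 1, 0, 0, 0, 0, -36, 0, 1, 0, 0, 0, 0, -36, 0, 1, 0, 0, 0, 0, -36, 0, 1, 0, 0, 0, 0, -36, 0, 1, 0, 0, 0, 0, -30, 0, 1, 0, 0, 0, 0, 0, 0, 1, 0, 0, 0, 0, 0, 0, 1]'

```text
time_s: 2.75
tcp_pos: [0.4506, -0.2443, 0.2935]
orientation: [0.676, 0.737, -0.006, -0.004]
force: [-0.4, 0.6, -0.0]
grip_width: 0.0938
```

Run:
```python
from h import *
shot('wrist','w_dock.png')
print(telemetry.read_state()['tcp_pos'],telemetry.read_state()['orientation'])
a=np.vstack([np.hstack([cv2.imread(f'pics/w_{n}.png')[:,:] for n in g]) for g in (('rack','cad'),)])
cv2.imwrite('pics/w3.png',cv2.resize(a,(800,300),interpolation=cv2.INTER_AREA))
```

```text
[ 0.45058848 -0.24390876  0.29335292] [ 0.6756262   0.73721032 -0.00565724 -0.00426428]
```

View pics/w_dock.png

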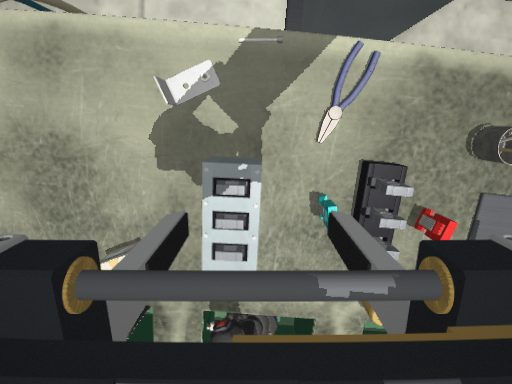

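View pics/w_rack.png

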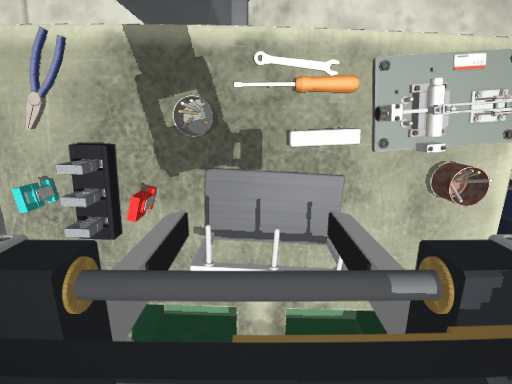

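View pics/w_cad.png

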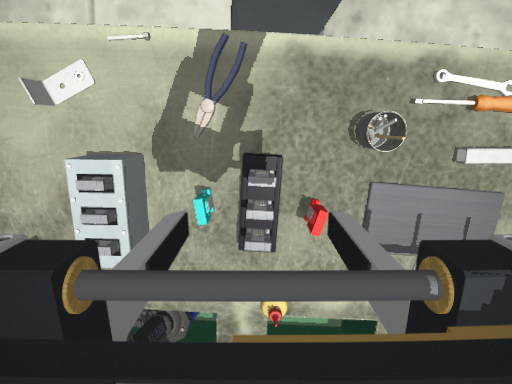

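```bash
cat > fit.py <<'E'
from h import *
from scipy.optimize import minimize
from scipy.ndimage import map_coordinates
def rect(cx,cy,w,h,z,n=40):
    c=np.array([[cx-w/2,cy-h/2],[cx+w/2,cy-h/2],[cx+w/2,cy+h/2],[cx-w/2,cy+h/2],[cx-w/2,cy-h/2]])
    t=np.linspace(0,1,n)[:,None]
    return np.vstack([np.c_[a+(b-a)*t,np.full(n,z)] for a,b in zip(c[:-1],c[1:])])
def seg(a,b,n=40): return np.linspace(a,b,n)
DOCK=np.vstack([rect(0,0,.170,.084,.078)]+[rect(x,0,.028,.054,.078,20) for x in(-.05,0,.05)])
CADDY=np.vstack([rect(0,0,.164,.064,.03)]+[rect(x,0,.014,.040,.08,20) for x in(-.05,0,.05)])
pegs=[seg([.035,y+s*.0035,.125],[-.024,y+s*.0035,.136]) for y in(.09,0,-.09) for s in(1,-1)]
RACK=np.vstack([rect(-.015,0,.130,.240,.008)]+pegs)
def place(M,q):
    c,s=np.cos(q[2]),np.sin(q[2]); return M@np.array([[c,s,0],[-s,c,0],[0,0,1]])+[q[0],q[1],0]
def dt(im):
    g=cv2.GaussianBlur(cv2.cvtColor(im,cv2.COLOR_BGR2GRAY),(0,0),.8)
    return cv2.distanceTransform(255-cv2.Canny(g,40,90),cv2.DIST_L2,5)
def fit(M,q0,files,tr=5,bias=False):
    ds=[(par(f),dt(cv2.imread('pics/'+f))) for f in files]
    def cost(q,t):
        e=0
        for p,d in ds:
            uv=proj(p,place(M,q)); v=map_coordinates(d,[uv[:,1],uv[:,0]],order=1,mode='nearest'); 
            ok=(uv[:,1]<(235 if p['mtx'][0,0]<300 else 384))
            e+=np.minimum(v,t)[ok].mean()
        return e/len(ds)
    best=None
    for dx in(-.008,0,.008):
      for dy in(-.008,0,.008):
        for dyaw in (-.04,0,.04):
          q=np.array(q0)+[dx,dy,dyaw]
          for t in(8,3):
            r=minimize(cost,q,args=(t,),method='Nelder-Mead',options=dict(initial_simplex=q+np.array([[0,0,0],[.006,0,0],[0,.006,0],[0,0,.04]]),xatol=1e-5,fatol=1e-4)); q=r.x
          if best is None or r.fun<best.fun: best=r
    return best.x,best.fun
def overlay(M,q,f,col=(0,0,255)):
    p=par(f); im=cv2.imread('pics/'+f); k=4
    uv=proj(p,place(M,q)); lo=np.maximum(uv.min(0)-12,0).astype(int); hi=(uv.max(0)+12).astype(int)
    c=cv2.resize(im[lo[1]:hi[1],lo[0]:hi[0]],None,fx=k,fy=k,interpolation=cv2.INTER_CUBIC)
    for u in uv: cv2.circle(c,tuple(int(v) for v in ((u-lo+.5)*k-.5)),0,col,-1)
    return c
def montage(cs,f,H=300):
    cs=[cv2.resize(c,(int(c.shape[1]*H/c.shape[0]),H)) for c in cs]; m=np.hstack(cs)
    s=min(1,800/m.shape[1]); cv2.imwrite('pics/'+f,cv2.resize(m,None,fx=s,fy=s,interpolation=cv2.INTER_AREA))
E
python3 - <<'E'
from fit import *
for n,M,q,fs in [('dock',DOCK,(.525,-.278,0),['w_dock.png','w_cad.png','top0.png']),('caddy',CADDY,(.511,-.041,0),['w_cad.png','w_dock.png','w_rack.png','top0.png']),('rack',RACK,(.549,.269,0),['w_rack.png','w_cad.png','top0.png'])]:
    for f in fs: print(n,f,*[np.round(v,4) for v in fit(M,q,[f])])
    qq,e=fit(M,q,fs); print(n,'all',qq.round(4),round(e,2))
    globals()['q_'+n]=qq
a=[overlay(DOCK,q_dock,'w_dock.png'),overlay(CADDY,q_caddy,'w_cad.png')]; montage(a,'ov1.png',420)
montage([overlay(RACK,q_rack,'w_rack.png')[:, :],overlay(RACK,q_rack,'top0.png')],'ov2.png',260)
a,b=cv2.imread('pics/ov1.png'),cv2.imread('pics/ov2.png'); W=max(a.shape[1],b.shape[1])
v=np.vstack([cv2.copyMakeBorder(x,0,0,0,W-x.shape[1],0) for x in(a,b)]); s=min(600/v.shape[0],800/W,1)
cv2.imwrite('pics/ov.png',cv2.resize(v,None,fx=s,fy=s,interpolation=cv2.INTER_AREA)); print(v.shape)
E
```

```text
dock w_dock.png [ 0.5278 -0.2782  0.0417] 0.3551
dock w_cad.png [ 0.5278 -0.2786  0.0391] 0.413
dock top0.png [ 0.5265 -0.2792  0.0329] 0.2985
dock all [ 0.5277 -0.2785  0.0394] 0.39
caddy w_cad.png [ 0.5115 -0.0383 -0.0127] 0.614
caddy w_dock.png [ 0.5117 -0.038  -0.0055] 0.564
caddy w_rack.png [ 0.5113 -0.0386 -0.0059] 0.6211
caddy top0.png [ 0.5094 -0.039  -0.0128] 0.3908
caddy all [ 0.5114 -0.0384 -0.0117] 0.59
rack w_rack.png [ 0.5509  0.2665 -0.026 ] 0.7438
rack w_cad.png [ 0.5512  0.2666 -0.0283] 0.6358
rack top0.png [ 0.5524  0.2661 -0.0308] 0.7019
rack all [ 0.5512  0.2664 -0.0284] 0.7
(680, 715, 3)
```

View pics/ov.png

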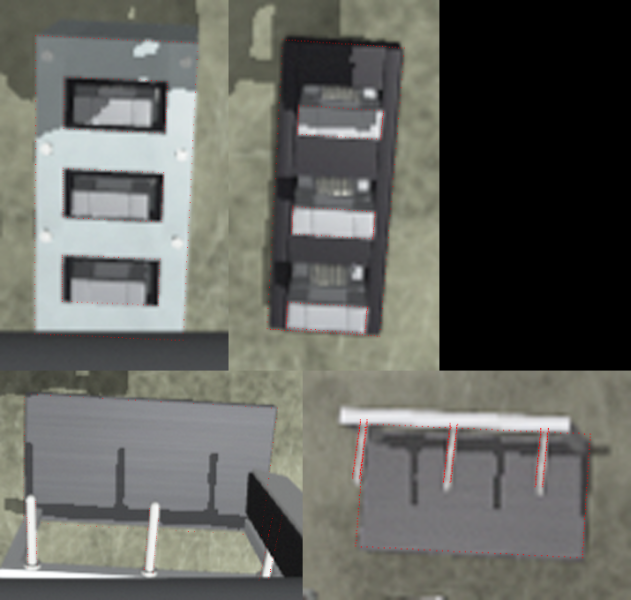

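Everything lines up: the wireframes sit on the dock, caddy and rack edges, and the cameras agree to about 1–2 mm. All three fresh cartridges are in the caddy. I'll press the spent ones next.

```bash
cat > go.py <<'E'
import sys; from h import *
D=(.5277,-.2785,.0394); K=(.5112,-.0384,-.010); T=(.5512,.2664,-.0284)
def w(q,x,y=0): return np.array([q[0]+x*np.cos(q[2])-y*np.sin(q[2]), q[1]+x*np.sin(q[2])+y*np.cos(q[2])])
def delta(q,x,y,z):
    s=telemetry.read_state(); t=np.r_[w(q,x,y),z]
    Rt=R.from_euler('z',q[2]+np.pi/2)*R.from_euler('x',np.pi)
    rv=np.degrees((Rt*R.from_quat(s['orientation']).inv()).as_rotvec())
    print('turn',rv.round(2),'shift',((t-s['tcp_pos'])*1000).round(1),'| t',round(s['time_s'],2),'tcp',s['tcp_pos'].round(4),'F',s['force'].round(1),'w',round(s['grip_width'],4))
if __name__=='__main__':
    q=dict(D=D,K=K,T=T)[sys.argv[1]]; delta(q,*[float(a)/1000 for a in sys.argv[2:5]])
E
python3 go.py D -50 0 130
```

```text
turn [ 0.13 -0.8  -2.73] shift [  27.2  -36.6 -163.4] | t 2.8 tcp [ 0.4506 -0.2439  0.2934] F [-0.5 -0.2  0.5] w 0.0942
```

Call:
send_rows --deltas '[0.1, -0.8, -2.7, 5, -7, -33, 0, 0, 0, 0, 5, -7, -33, 0, 0, 0, 0, 5, -7, -33, 0, 0, 0, 0, 6, -8, -32, 0, 0, 0, 0, 6, -8, -32, 0, 0, 0, 0, 0, 0, 0, 0, 0, 0, 0, 0, 0, 0, 0, 0, 0, 0, 0, 0, 0, 0]'

```text
time_s: 3.47
tcp_pos: [0.4851, -0.2648, 0.129]
orientation: [0.685, 0.728, 0.002, 0.004]
force: [-0.1, -0.7, -0.5]
grip_width: 0.0436
```

```bash
python3 go.py D -50 0 96
```

```text
turn [ 0.19  0.45 -1.26] shift [ -7.3 -15.7 -33. ] | t 3.47 tcp [ 0.4851 -0.2648  0.129 ] F [-0.1 -0.7 -0.5] w 0.0436
```

Call:
send_rows --deltas '[0.2, 0.4, -1.2, -4, -8, -12, 0, 0, 0, 0, -3, -8, -11, 0, 0, 0, 0, 0, 0, -8, 0, 0, 0, 0, 0, 0, 0, 0, 0, 0, 0, 0, 0, 0, 0]'

```text
time_s: 3.88
tcp_pos: [0.4808, -0.283, 0.1027]
orientation: [0.692, 0.721, 0.001, 0.006]
force: [0.2, -0.1, -0.2]
grip_width: 0.0108
```

```bash
python3 go.py D -50 0 92
```

```text
turn [ 0.45  0.55 -0.09] shift [ -3.1   2.6 -10.7] | t 3.88 tcp [ 0.4808 -0.283   0.1027] F [ 0.2 -0.1 -0.2] w 0.0108
```

Call:
send_rows --deltas '[0.4, 0.5, 0, -3, 2.4, -5, 0, 0, 0, 0, 0, 0, -3, 0, 0, 0, 0, 0, 0, -2, 0, 0, 0, 0, 0, 0, -1, 0]'

```text
time_s: 4.22
tcp_pos: [0.4781, -0.2814, 0.0924]
orientation: [0.693, 0.721, 0.0, 0.001]
force: [-0.3, 1.0, 3.0]
grip_width: 0.0008
```

Call:
send_rows --deltas '[0, 0, 0, 0, 0, -2, 0, 0, 0, 0, 0, 0, -1, 0]'

```text
time_s: 4.38
tcp_pos: [0.479, -0.2819, 0.0906]
orientation: [0.693, 0.721, 0.0, 0.002]
force: [0.6, 1.4, 4.5]
grip_width: 0.0005
```

Call:
send_rows --deltas '[0, 0, 0, 0, 0, -1.5, 0, 0, 0, 0, 0, 0, 0, 0]'

```text
time_s: 4.55
tcp_pos: [0.4797, -0.2822, 0.0899]
orientation: [0.693, 0.721, 0.0, 0.003]
force: [-0.6, 0.2, 4.5]
grip_width: 0.0006
```

Call:
send_rows --deltas '[0, 0, 0, -1, 0.8, -2, 0, 0, 0, 0, -0.5, 0.4, -2, 0]'

```text
time_s: 4.72
tcp_pos: [0.4789, -0.2815, 0.0869]
orientation: [0.693, 0.721, 0.0, 0.004]
force: [-1.1, 0.9, 4.4]
grip_width: 0.0006
```

Call:
send_rows --deltas '[0, 0, 0, -0.5, 0.3, -2, 0, 0, 0, 0, -0.5, 0.3, -1, 0]'

```text
time_s: 4.88
tcp_pos: [0.4795, -0.2822, 0.0863]
orientation: [0.693, 0.721, 0.001, 0.007]
force: [0.6, 1.8, 9.7]
grip_width: 0.0006
```

Call:
send_rows --deltas '[0, 0, 0, 0, 0, 6, 0, 0, 0, 0, 0, 0, 12, 0, 0, 0, 0, 0, 0, 14, 0, 0, 0, 0, 12, 0, 0, 0, 0, 0, 0, 25, 1, 0, 0, 0, 0, 0, 12, 1, 0, 0, 0, 0, 0, 0, 0, 0, 0]'

```text
time_s: 5.47
tcp_pos: [0.5277, -0.2791, 0.1192]
orientation: [0.693, 0.721, -0.0, 0.005]
force: [-0.6, 0.2, 0.7]
grip_width: 0.0007
```

```bash
python3 - <<'E'
from h import *
im,p=shot('side','s1.png'); a=cv2.imread('pics/s1.png')[225:300,255:350]
cv2.imwrite('pics/s1c.png',cv2.resize(a,None,fx=5,fy=5,interpolation=cv2.INTER_CUBIC))
E
python3 go.py D 0 0 96
```

```text
turn [0.38 0.36 0.  ] shift [  0.8   0.6 -23. ] | t 5.52 tcp [ 0.5269 -0.2791  0.119 ] F [-0.1  0.1  0. ] w 0.0006
```

View pics/s1c.png

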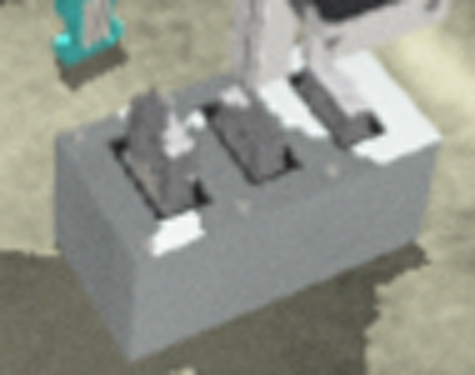

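Bay 0's cartridge popped up, at crop (165,150). Now the other two.

Call:
send_rows --deltas '[0.4, 0.4, 0, 0.8, 0.6, -12, 0, 0, 0, 0, 0, 0, -10, 0, 0, 0, 0, 0, 0, -4, 0, 0, 0, 0, 0, 0, -2, 0, 0, 0, 0, -0.5, 0.3, -2, 0, 0, 0, 0, -0.5, 0.3, -2, 0]'

```text
time_s: 6.02
tcp_pos: [0.5259, -0.2791, 0.086]
orientation: [0.694, 0.72, 0.0, 0.001]
force: [-0.4, 2.1, 15.9]
grip_width: 0.0004
```

Call:
send_rows --deltas '[0, 0, 0, -0.5, 0.3, -2, 0, 0, 0, 0, -0.5, 0.3, -2, 0]'

```text
time_s: 6.18
tcp_pos: [0.5273, -0.2802, 0.0864]
orientation: [0.694, 0.72, 0.001, 0.004]
force: [0.3, 1.9, 8.9]
grip_width: 0.0007
```

Call:
send_rows --deltas '[0, 0, 0, -0.5, 0.3, -2, 0]'

```text
time_s: 6.27
tcp_pos: [0.5278, -0.2806, 0.0864]
orientation: [0.694, 0.72, 0.002, 0.006]
force: [-0.4, 1.7, 8.9]
grip_width: 0.0002
```

Call:
send_rows --deltas '[0, -0.3, 0, 0, 0, 6, 0, 0, 0, 0, 0, 0, 12, 0, 0, 0, 0, 0, 0, 14, 0, 0, 0, 0, 12, 0, 0, 0, 0, 0, 0, 25, 1, 0, 0, 0, 0, 0, 12, 1, 0, 0, 0, 0, 0, 0, 0, 0, 0]'

```text
time_s: 6.85
tcp_pos: [0.5757, -0.2786, 0.1227]
orientation: [0.695, 0.719, 0.003, 0.007]
force: [0.8, -0.3, -0.5]
grip_width: 0.0003
```

```bash
python3 go.py D 50 0 96
```

```text
turn [0.3  0.8  0.29] shift [  2.    2.1 -26.7] | t 6.85 tcp [ 0.5757 -0.2786  0.1227] F [ 0.8 -0.3 -0.5] w 0.0003
```

Call:
send_rows --deltas '[0.3, 0.8, 0.3, 1.5, 2, -14, 0, 0, 0, 0, 0, 0, -12, 0, 0, 0, 0, 0, 0, -4, 0, 0, 0, 0, 0, 0, -2, 0, 0, 0, 0, -0.5, 0.3, -2, 0, 0, 0, 0, -0.5, 0.3, -2, 0]'

```text
time_s: 7.35
tcp_pos: [0.5753, -0.2773, 0.0882]
orientation: [0.693, 0.721, -0.0, 0.002]
force: [-0.5, 1.0, 4.9]
grip_width: 0.0004
```

Call:
send_rows --deltas '[0, 0, 0, -0.5, 0.3, -2, 0, 0, 0, 0, -0.5, 0.3, -1.5, 0]'

```text
time_s: 7.52
tcp_pos: [0.575, -0.2774, 0.0864]
orientation: [0.693, 0.721, 0.0, 0.004]
force: [0.9, 0.4, 5.0]
grip_width: 0.0002
```

Call:
send_rows --deltas '[0, 0, 0, 0, 0, 6, 0, 0, 0, 0, 0, 0, 12, 0, 0, 0, 0, 0, 0, 20, 0, 0, 0, 0, 0, 0, 20, 0.6, 0, 0, 0, 0, 0, 20, 0.6, 0, 0, 0, -15, 0, 20, 0.6, 0, 0, 0, -15, 0, 20, 0.6, 0, 0, 0, -15, 0, 20, 0.6, 0, 0, 0, 0, 0, 0, 0.6]'

```text
time_s: 8.27
tcp_pos: [0.5235, -0.2749, 0.2303]
orientation: [0.693, 0.721, -0.002, -0.002]
force: [0.2, 0.2, 0.7]
grip_width: 0.0373
```

```bash
python3 - <<'E'
from h import *
shot('side','s2.png'); shot('wrist','w2.png')
a=cv2.imread('pics/s2.png')[215:300,255:350]; b=cv2.imread('pics/w2.png')
a=cv2.resize(a,None,fx=4,fy=4,interpolation=cv2.INTER_CUBIC); b=cv2.resize(b,(int(512*340/384),340))
cv2.imwrite('pics/v2.png',np.hstack([cv2.resize(a,(int(a.shape[1]*340/a.shape[0]),340)),b])[:,:800])
E
python3 go.py D 50 0 150; python3 go.py K 0 0 150
```

```text
turn [-0.18 -0.45 -0.04] shift [ 54.   -2.6 -76.2] | t 8.37 tcp [ 0.5237 -0.2739  0.2262] F [-0.8  0.5  0.5] w 0.0449
turn [-0.19 -0.44 -2.87] shift [-12.5 235.5 -76.2] | t 8.37 tcp [ 0.5237 -0.2739  0.2262] F [-0.8  0.5  0.5] w 0.0449
```

View pics/v2.png

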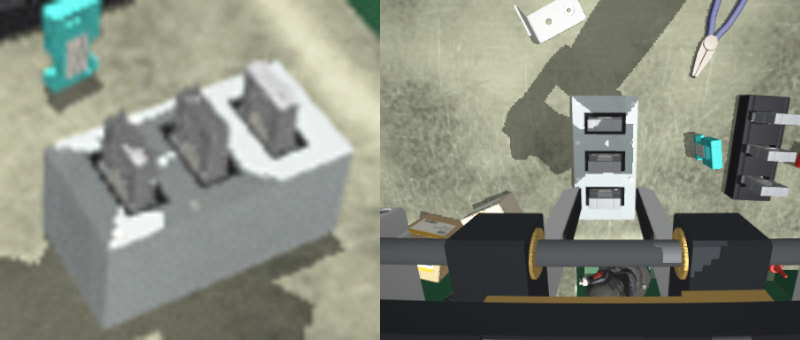

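```bash
python3 go.py D -50 0 135
```

```text
turn [-0.18 -0.45 -0.04] shift [-45.9  -6.6 -91.2] | t 8.37 tcp [ 0.5237 -0.2739  0.2262] F [-0.8  0.5  0.5] w 0.0449
```

Call:
send_rows --deltas '[-0.2, -0.4, 0, -16, -2, -29, 0.62, 0, 0, 0, -15, -2, -30, 0.62, 0, 0, 0, -15, -2, -30, 0.62, 0, 0, 0, 0, 0, 0, 0.62]'

```text
time_s: 8.7
tcp_pos: [0.4766, -0.2777, 0.1306]
orientation: [0.692, 0.722, -0.0, -0.002]
force: [-0.8, 0.8, -1.8]
grip_width: 0.0584
```

```bash
python3 go.py D -50 0 85
```

```text
turn [-0.13 -0.14 -0.17] shift [  1.1  -2.7 -45.6] | t 8.7 tcp [ 0.4766 -0.2777  0.1306] F [-0.8  0.8 -1.8] w 0.0584
```

Call:
send_rows --deltas '[-0.1, -0.1, 0, 1, -2.7, -15, 0.62, 0, 0, 0, 0, 0, -15, 0.62, 0, 0, 0, 0, 0, -12, 0.62, 0, 0, 0, 0, 0, -1, 0.62, 0, 0, 0, 0, 0, 0, 0.62]'

```text
time_s: 9.12
tcp_pos: [0.4789, -0.2785, 0.083]
orientation: [0.692, 0.722, 0.0, -0.004]
force: [0.5, -0.4, 0.5]
grip_width: 0.0584
```

```bash
python3 go.py D -50 0 85
```

```text
turn [-0.38 -0.34 -0.18] shift [-1.1 -2.   2. ] | t 9.12 tcp [ 0.4789 -0.2785  0.083 ] F [ 0.5 -0.4  0.5] w 0.0584
```

Call:
send_rows --deltas '[-0.3, -0.3, -0.1, -1, -2, 2, 0.62, 0, 0, 0, 0, 0, 0, 0, 0, 0, 0, 0, 0, 0, 0, 0, 0, 0, 0, 0, 0, 0, 0, 0, 0, 0, 0, 0, 0, 0, 0, 0, 0, 0, 0, 0, 0, 0, 0, 0, 0, 0, 0]' --squeeze 12

```text
time_s: 9.7
tcp_pos: [0.481, -0.2824, 0.09]
orientation: [0.692, 0.722, 0.0, 0.003]
force: [-0.8, 0.3, -0.6]
grip_width: 0.0404
```

```bash
python3 go.py D -50 0 85;python3 go.py T -60 90 150
```

```text
turn [ 0.23  0.31 -0.13] shift [-3.3  1.9 -5. ] | t 9.7 tcp [ 0.481  -0.2824  0.09  ] F [-0.8  0.3 -0.6] w 0.0404
turn [ 0.24  0.3  -4.01] shift [ 12.8 640.5  60. ] | t 9.7 tcp [ 0.481  -0.2824  0.09  ] F [-0.8  0.3 -0.6] w 0.0404
```

Call:
send_rows --deltas '[0.2, 0.3, 0, 0, 0, 8, 0, 0, 0, 0, 0, 0, 12, 0, 0, 0, 0, 0, 0, 15, 0, 0, 0, 0, 0, 0, 20, 0, 0, 0, 0, 0, 0, 25, 0, 0, 0, 0, 0, 10, 20, 0, 0, 0, 0, 0, 20, 8, 0, 0, 0, 0, 0, 30, 0, 0, 0, 0, -1, 0, 36, 0, 0, 0, 0, -1, 0, 38, 0, 0, 0, 0, -1, 0, 38, 0, 0]'

```text
time_s: 10.62
tcp_pos: [0.4812, -0.1114, 0.2158]
orientation: [0.716, 0.698, 0.001, 0.006]
force: [-0.1, -0.7, -0.3]
grip_width: 0.0402
```

Call:
send_rows --deltas '[0, 0, -0.5, 0, 38, 0, 0, 0, 0, 0, 0, 38, 0, 0, 0, 0, 0, 0, 38, 0, 0, 0, 0, 0, 0, 38, 0, 0, 0, 0, 0, 0, 38, 0, 0, 0, 0, 0, 0, 38, 0, 0, 0, 0, 0, 0, 38, 0, 0, 0, 0, 0, 0, 38, 0, 0, 0, 0, 0, 0, 30, 0, 0, 0, 0, 0, 0, 22, 0, 0, 0, 0, 0, 0, 0, 0, 0]'

```text
time_s: 11.53
tcp_pos: [0.4784, 0.268, 0.2328]
orientation: [0.717, 0.697, 0.008, 0.012]
force: [0.6, 0.6, -0.9]
grip_width: 0.0401
```

```bash
python3 go.py T -60 90 140
```

```text
turn [0.32 1.66 0.06] shift [ 15.4  90.1 -92.8] | t 11.53 tcp [0.4784 0.268  0.2328] F [ 0.6  0.6 -0.9] w 0.0401
```

Call:
send_rows --deltas '[0.2, 0.8, 0, 5, 30, -20, 0, 0.1, 0.8, 0, 5, 30, -20, 0, 0, 0, 0, 5, 25, -30, 0, 0, 0, 0, 0, 4, -22, 0, 0, 0, 0, 0, 0, 0, 0]'

```text
time_s: 11.95
tcp_pos: [0.497, 0.3604, 0.1467]
orientation: [0.717, 0.697, 0.005, 0.004]
force: [-1.2, -0.4, -1.1]
grip_width: 0.0401
```

```bash
python3 go.py T -60 90 125
python3 - <<'E'
from h import *
im,p=shot('wrist','w3.png'); s=telemetry.read_state()
Rm=R.from_quat(s['orientation']).as_matrix()
for h in(47,50,53):  # top front edge corners in the tool frame: y=-? world -x side
    P=[s['tcp_pos']+Rm@np.array([sx*.020,sy*.007,-(76-h)/1000]) for sx in(-1,1) for sy in(-1,1)]
    print(h,proj(p,P).round(1).tolist())
a=cv2.imread('pics/w3.png')[150:330,130:390]; cv2.imwrite('pics/w3c.png',cv2.resize(a,None,fx=3,fy=3,interpolation=cv2.INTER_CUBIC))
E
```

```text
turn [-0.13  0.72  0.01] shift [ -3.2  -2.3 -21.7] | t 11.95 tcp [0.497  0.3604 0.1467] F [-1.2 -0.4 -1.1] w 0.0401
47 [[221.6, 231.6], [222.3, 254.4], [292.6, 231.7], [291.9, 254.5]]
50 [[222.2, 229.6], [222.9, 252.0], [292.0, 229.7], [291.3, 252.1]]
53 [[222.8, 227.7], [223.5, 249.8], [291.4, 227.8], [290.7, 249.8]]
```

View pics/w3c.png

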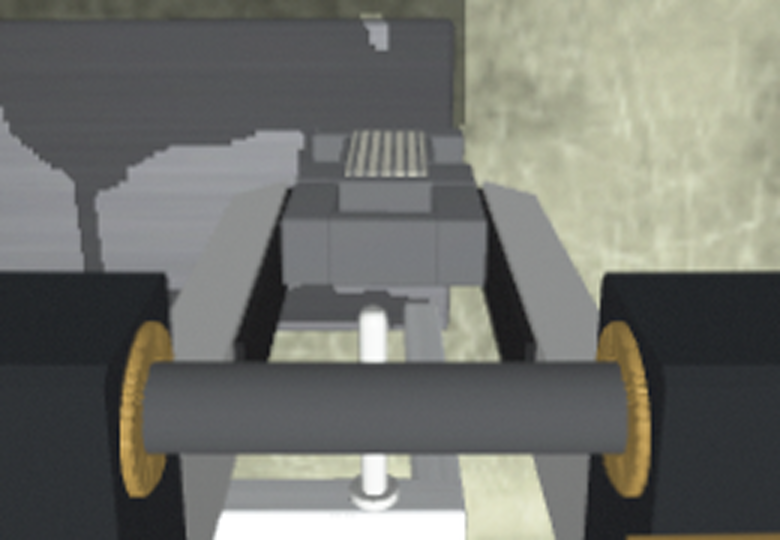

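```bash
python3 - <<'E'
from go import *
p=par('w3.png')
for x,z in((-24,136),(-24,139.5),(35,125)): print(proj(p,[[*w(T,x/1000,.09),z/1000]]).round(1))
E
python3 go.py T -57 90 127
```

```text
[[253.9 258.7]]
[[253.8 261.1]]
[[254.3 316.1]]
turn [-0.2   0.86  0.04] shift [ -1.2  -2.5 -21.8] | t 12.0 tcp [0.4979 0.3604 0.1488] F [ 0.4 -0.9 -0.7] w 0.04
```

Call:
send_rows --deltas '[-0.2, 0.8, 0, -1, -2.5, -12, 0, 0, 0, 0, 0, 0, -10, 0, 0, 0, 0, 0, 0, 0, 0]'

```text
time_s: 12.25
tcp_pos: [0.4996, 0.3561, 0.1305]
orientation: [0.718, 0.696, 0.003, 0.001]
force: [0.4, -0.4, -0.1]
grip_width: 0.0399
```

```bash
python3 go.py T -30 90 126
```

```text
turn [-0.11  0.34  0.17] shift [24.2  1.1 -4.5] | t 12.25 tcp [0.4996 0.3561 0.1305] F [ 0.4 -0.4 -0.1] w 0.0399
```

Call:
send_rows --deltas '[0, 0.3, 0, 8, 0, -5, 0, 0, 0, 0, 8, 0.5, -2, 0]'

```text
time_s: 12.42
tcp_pos: [0.5167, 0.3557, 0.1251]
orientation: [0.718, 0.696, 0.002, -0.0]
force: [-0.0, 0.5, -1.0]
grip_width: 0.0404
```

Call:
send_rows --deltas '[0, 0, 0, 7, 0, -1.5, 0, 0, 0, 0, 6, 0, -1.5, 0, 0, 0, 0, 6, 0, -1.5, 0, 0, 0, 0, 6, 0, -1.5, 0]'

```text
time_s: 12.75
tcp_pos: [0.547, 0.3552, 0.1205]
orientation: [0.719, 0.695, 0.004, 0.001]
force: [0.5, 0.2, -0.1]
grip_width: 0.0401
```

```bash
python3 go.py T 5 90 122
```

```text
turn [-0.24  0.34  0.33] shift [11.7  1.   1.5] | t 12.75 tcp [0.547  0.3552 0.1205] F [ 0.5  0.2 -0.1] w 0.0401
```

Call:
send_rows --deltas '[-0.2, 0.3, 0.2, 6, 0.5, -1.5, 0, 0, 0, 0, 5, 0.5, -1.5, 0, 0, 0, 0, 0, 0, -2.5, 0, 0, 0, 0, 0, 0, -2, 0]'

```text
time_s: 13.08
tcp_pos: [0.5615, 0.3563, 0.1139]
orientation: [0.718, 0.696, 0.001, 0.0]
force: [-4.2, -1.7, 12.7]
grip_width: 0.0399
```

```bash
python3 - <<'E'
from h import *
im,p=shot('wrist','w4.png')
a=cv2.imread('pics/w4.png')[150:330,130:390]; cv2.imwrite('pics/w4c.png',cv2.resize(a,None,fx=2.4,fy=2.4,interpolation=cv2.INTER_CUBIC))
E
python3 go.py T 5 90 122
```

```text
turn [-0.04  0.14  0.15] shift [-3.  -0.2  8. ] | t 13.13 tcp [0.5618 0.3564 0.114 ] F [-0.6 -0.7  4.8] w 0.0401
```

View pics/w4c.png

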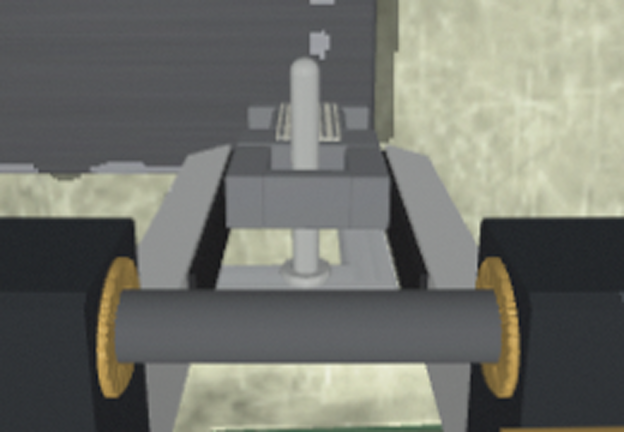

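Spent_0 is threaded on peg_0 and resting on it: the peg runs through the loop under the top bar at crop (305,60–270). Release.

Call:
send_rows --deltas '[0, 0, 0, 0, 0, 0, 0.65, 0, 0, 0, 0, 0, 0, 0.65, 0, 0, 0, 0, 0, 0, 0.65, 0, 0, 0, 0, 0, 0, 0.65, 0, 0, 0, 0, 0, 5, 0.65, 0, 0, 0, -2, 0, 20, 0.65, 0, 0, 0, -4, 0, 38, 0.65, 0, 0, 0, -10, 0, 38, 0.65, 0, 0, 0, -10, -30, 15, 0.65, 0, 0, 0, 0, -38, 0, 0.65, 0, 0, 0, 0, -38, 0, 0.65]'

```text
time_s: 14.05
tcp_pos: [0.5305, 0.2525, 0.2339]
orientation: [0.714, 0.7, -0.0, -0.0]
force: [1.4, -0.1, 0.1]
grip_width: 0.0613
```

Call:
send_rows --deltas '[0, 0, 0.5, 0, -38, 0, 0.65, 0, 0, 0.5, 0, -38, 0, 0.65, 0, 0, 0.5, 0, -38, 0, 0.65, 0, 0, 0.5, 0, -38, 0, 0.65, 0, 0, 0.5, 0, -38, 0, 0.65, 0, 0, 0.5, 0, -38, 0, 0.65, 0, 0, 0.5, 0, -38, 0, 0.65, 0, 0, 0.5, 0, -38, 0, 0.65, 0, 0, 0, 0, -38, 0, 0.65, 0, 0, 0, 0, -38, 0, 0.65, 0, 0, 0, 0, -38, 0, 0.65, 0, 0, 0, 0, -30, 0, 0.65]'

```text
time_s: 15.05
tcp_pos: [0.5258, -0.2156, 0.2423]
orientation: [0.686, 0.727, 0.004, 0.005]
force: [0.7, -0.2, -0.2]
grip_width: 0.061
```

```bash
python3 go.py D 0 0 135
```

```text
turn [ 0.06  0.72 -1.04] shift [   1.9  -62.9 -107.3] | t 15.05 tcp [ 0.5258 -0.2156  0.2423] F [ 0.7 -0.2 -0.2] w 0.061
```

Call:
send_rows --deltas '[0, 0.7, -1, 0.6, -26, -25, 0.62, 0, 0, 0, 0.6, -25, -27, 0.62, 0, 0, 0, 0.6, -12, -30, 0.62, 0, 0, 0, 0, 0, -22, 0.62, 0, 0, 0, 0, 0, 0, 0.62]'

```text
time_s: 15.47
tcp_pos: [0.5274, -0.2905, 0.1396]
orientation: [0.696, 0.718, -0.0, 0.006]
force: [-0.1, 0.3, -1.0]
grip_width: 0.0584
```

```bash
python3 go.py D 0 0 83
python3 - <<'E'
from h import *
shot('side','s5.png'); a=cv2.imread('pics/s5.png')[100:200,190:310]; cv2.imwrite('pics/s5c.png',cv2.resize(a,None,fx=3,fy=3,interpolation=cv2.INTER_CUBIC))
E
```

```text
turn [0.46 0.46 0.54] shift [  0.3  12.  -56.6] | t 15.47 tcp [ 0.5274 -0.2905  0.1396] F [-0.1  0.3 -1. ] w 0.0584
```

Call:
send_rows --deltas '[0.4, 0.4, 0.4, 0, 11, -8, 0.62, 0, 0, 0, 0, 0, 0, 0.62]'

```text
time_s: 15.68
tcp_pos: [0.5293, -0.2794, 0.136]
orientation: [0.694, 0.72, 0.0, 0.003]
force: [0.4, -0.1, -1.3]
grip_width: 0.0585
```

```bash
python3 go.py D 0 0 83
```

```text
turn [0.23 0.29 0.08] shift [ -1.6   0.9 -53. ] | t 15.68 tcp [ 0.5293 -0.2794  0.136 ] F [ 0.4 -0.1 -1.3] w 0.0585
```

Call:
send_rows --deltas '[0.2, 0.3, 0, -1.6, 0.9, -16, 0.62, 0, 0, 0, -0.5, 0, -16, 0.62, 0, 0, 0, -0.5, 0, -14, 0.62, 0, 0, 0, -0.5, 0, -5, 0.62]'

```text
time_s: 16.02
tcp_pos: [0.5305, -0.2777, 0.0891]
orientation: [0.692, 0.722, 0.0, 0.006]
force: [-0.5, -0.2, 0.1]
grip_width: 0.0583
```

Call:
send_rows --deltas '[0, 0, 0, -0.4, 0, -0.8, 0, 0, 0, 0, -0.4, 0, -0.8, 0, 0, 0, 0, -0.4, 0, -0.8, 0, 0, 0, 0, -0.4, 0, -0.6, 0, 0, 0, 0, -0.4, 0, -0.4, 0, 0, 0, 0, 0, 0, 0, 0]'

```text
time_s: 16.52
tcp_pos: [0.5296, -0.2771, 0.0872]
orientation: [0.691, 0.723, 0.0, 0.008]
force: [-0.3, 0.1, -0.2]
grip_width: 0.0405
```

Call:
send_rows --deltas '[0, 0, 0, 0, 0, 8, 0, 0, 0, 0, 0, 0, 12, 0, 0, 0, 0, 0, 0, 15, 0, 0, 0, 0, -3, 0, 20, 0, 0, 0, 0, -4, 0, 25, 0, 0, 0, 0, -6, 10, 20, 0, 0, 0, 0, -6, 20, 8, 0, 0, 0, 0, -6, 30, 0, 0, 0, 0, -1, -6, 36, 0, 0, 0, 0, -1, -6, 38, 0, 0, 0, 0, -1, 0, 38, 0, 0]'

```text
time_s: 17.43
tcp_pos: [0.4925, -0.1076, 0.2154]
orientation: [0.714, 0.7, 0.001, 0.016]
force: [0.9, 0.6, -0.0]
grip_width: 0.0404
```

```bash
python3 go.py T -60 0 140
```

```text
turn [ 1.22  1.41 -0.43] shift [ -1.3 375.7 -75.4] | t 17.43 tcp [ 0.4925 -0.1076  0.2154] F [ 0.9  0.6 -0. ] w 0.0404
```

Call:
send_rows --deltas '[0.6, 0.7, 0, 0, 38, -3, 0, 0.6, 0.7, 0, 0, 38, -3, 0, 0, 0, -0.4, 0, 38, -3, 0, 0, 0, 0, 0, 38, -5, 0, 0, 0, 0, 0, 38, -5, 0, 0, 0, 0, 0, 38, -8, 0, 0, 0, 0, 0, 38, -10, 0, 0, 0, 0, 0, 36, -10, 0, 0, 0, 0, 0, 30, -10, 0, 0, 0, 0, 0, 20, -8, 0, 0, 0, 0, 0, 10, 0, 0, 0, 0, 0, 0, 0, 0, 0]'

```text
time_s: 18.43
tcp_pos: [0.4931, 0.2781, 0.1697]
orientation: [0.715, 0.699, 0.011, 0.01]
force: [0.9, -0.1, -0.5]
grip_width: 0.0403
```

```bash
python3 go.py T -60 0 127
```

```text
turn [-0.03  1.7  -0.3 ] shift [ -1.8 -10.  -42.7] | t 18.43 tcp [0.4931 0.2781 0.1697] F [ 0.9 -0.1 -0.5] w 0.0403
```

Call:
send_rows --deltas '[0, 1.0, -0.2, -2, -9, -18, 0, 0, 0.7, 0, 0, 0, -16, 0, 0, 0, 0, 0, 0, -8, 0, 0, 0, 0, 0, 0, 0, 0]'

```text
time_s: 18.77
tcp_pos: [0.4925, 0.2651, 0.1268]
orientation: [0.718, 0.696, 0.001, 0.0]
force: [-0.8, -0.6, -0.5]
grip_width: 0.0405
```

```bash
python3 go.py T -40 0 125
```

```text
turn [-0.03  0.06  0.09] shift [18.7  2.5 -1.8] | t 18.77 tcp [0.4925 0.2651 0.1268] F [-0.8 -0.6 -0.5] w 0.0405
```

Call:
send_rows --deltas '[0, 0, 0, 8, 2.3, -1.5, 0, 0, 0, 0, 8, 0, -1, 0, 0, 0, 0, 6, -0.3, -1, 0]'

```text
time_s: 19.02
tcp_pos: [0.5156, 0.2647, 0.1219]
orientation: [0.719, 0.695, -0.001, -0.0]
force: [0.2, 0.3, -0.9]
grip_width: 0.04
```

```bash
python3 go.py T -30 0 124
```

```text
turn [ 0.02 -0.07  0.28] shift [5.6 2.5 2.1] | t 19.02 tcp [0.5156 0.2647 0.1219] F [ 0.2  0.3 -0.9] w 0.04
```

Call:
send_rows --deltas '[0, 0, 0.2, 5, 2.5, 2, 0, 0, 0, 0, 6, 1, -0.5, 0, 0, 0, 0, 6, 0.3, -1, 0, 0, 0, 0, 6, 0, -1, 0, 0, 0, 0, 6, 0, -1, 0, 0, 0, 0, 6, 0, -1, 0]'

```text
time_s: 19.52
tcp_pos: [0.5569, 0.269, 0.121]
orientation: [0.718, 0.696, 0.001, 0.001]
force: [-0.5, 0.3, -1.1]
grip_width: 0.0405
```

```bash
python3 go.py T 4 0 122
```

```text
turn [-0.04  0.15  0.1 ] shift [-1.7 -2.8  1. ] | t 19.52 tcp [0.5569 0.269  0.121 ] F [-0.5  0.3 -1.1] w 0.0405
```

Lower until the bar takes the load, then check and release.

Call:
send_rows --deltas '[0, 0.1, 0, -1, -2.5, -2, 0, 0, 0, 0, -0.5, 0, -2.5, 0, 0, 0, 0, -0.5, 0, -2, 0, 0, 0, 0, -0.5, 0, -1.5, 0]'

```text
time_s: 19.85
tcp_pos: [0.5559, 0.2663, 0.1125]
orientation: [0.718, 0.696, 0.001, 0.0]
force: [0.1, -0.0, 5.5]
grip_width: 0.04
```

```bash
python3 go.py T 4 0 122
python3 - <<'E'
from h import *
shot('wrist','w6.png')
E
```

```text
turn [-0.06  0.1   0.13] shift [-0.7  0.   9.5] | t 19.85 tcp [0.5559 0.2663 0.1125] F [ 0.1 -0.   5.5] w 0.04
```

Call:
send_rows --deltas '[0, 0, 0, 0, 0, 0, 0.65, 0, 0, 0, 0, 0, 0, 0.65, 0, 0, 0, 0, 0, 0, 0.65, 0, 0, 0, 0, 0, 0, 0.65, 0, 0, 0, 0, 0, 5, 0.65, 0, 0, 0, 0, 0, 20, 0.65, 0, 0, 0, 0, 0, 38, 0.65, 0, 0, 0, 0, 0, 38, 0.65, 0, 0, 0, 0, -30, 15, 0.65, 0, 0, 0, 0, -38, 0, 0.65, 0, 0, 0, 0, -38, 0, 0.65, 0, 0, 0.5, 0, -38, 0, 0.65]'

```text
time_s: 20.9
tcp_pos: [0.5518, 0.1234, 0.2363]
orientation: [0.71, 0.704, 0.001, 0.001]
force: [0.7, -0.2, 0.4]
grip_width: 0.0609
```

Call:
send_rows --deltas '[0, 0, 0.5, 3, -38, 0, 0.65, 0, 0, 0.5, 3, -38, 0, 0.65, 0, 0, 0.5, 3, -38, 0, 0.65, 0, 0, 0.5, 3, -38, 0, 0.65, 0, 0, 0.5, 3, -38, 0, 0.65, 0, 0, 0.5, 3, -38, 0, 0.65, 0, 0, 0.5, 3, -38, 0, 0.65, 0, 0, 0.5, 0, -38, 0, 0.65, 0, 0, 0, 0, -28, -10, 0.65, 0, 0, 0, 0, -10, -20, 0.65, 0, 0, 0, 0, 0, -10, 0.65]'

```text
time_s: 21.82
tcp_pos: [0.572, -0.2435, 0.2066]
orientation: [0.686, 0.728, 0.004, 0.009]
force: [0.1, 0.5, -0.9]
grip_width: 0.061
```

```bash
python3 go.py D 50 0 135
```

```text
turn [ 0.43  1.03 -1.11] shift [  5.6 -33.1 -71.6] | t 21.82 tcp [ 0.572  -0.2435  0.2066] F [ 0.1  0.5 -0.9] w 0.061
```

Call:
send_rows --deltas '[0.4, 0.9, -1, 3, -16, -20, 0.62, 0, 0, 0, 2, -14, -30, 0.62, 0, 0, 0, 0, 0, -20, 0.62, 0, 0, 0, 0, 0, 0, 0.62]'

```text
time_s: 22.15
tcp_pos: [0.577, -0.2727, 0.1345]
orientation: [0.693, 0.721, 0.001, 0.0]
force: [-0.8, 0.6, 0.1]
grip_width: 0.0584
```

```bash
python3 go.py D 50 0 84
```

```text
turn [-0.04  0.12 -0.06] shift [  0.7  -3.9 -50.5] | t 22.15 tcp [ 0.577  -0.2727  0.1345] F [-0.8  0.6  0.1] w 0.0584
```

Call:
send_rows --deltas '[0, 0.1, 0, 0.5, -3.5, -16, 0.62, 0, 0, 0, -0.5, 0, -16, 0.62, 0, 0, 0, -0.5, 0, -15, 0.62, 0, 0, 0, -0.5, 0, -6, 0.62]'

```text
time_s: 22.48
tcp_pos: [0.5786, -0.2734, 0.0851]
orientation: [0.691, 0.723, 0.001, 0.002]
force: [-0.6, 0.1, -0.3]
grip_width: 0.0582
```

Call:
send_rows --deltas '[0, 0, 0, -0.4, 0, -0.8, 0, 0, 0, 0, -0.4, 0, -0.8, 0, 0, 0, 0, -0.4, 0, -0.8, 0, 0, 0, 0, -0.4, 0, -0.6, 0, 0, 0, 0, -0.4, 0, -0.4, 0, 0, 0, 0, 0, 0, 0, 0]'

```text
time_s: 22.98
tcp_pos: [0.579, -0.2721, 0.087]
orientation: [0.69, 0.724, 0.002, 0.005]
force: [0.2, -0.5, 0.2]
grip_width: 0.0414
```

Call:
send_rows --deltas '[0, 0, 0, 0, 0, 8, 0, 0, 0, 0, 0, 0, 12, 0, 0, 0, 0, 0, 0, 15, 0, 0, 0, 0, 0, 0, 20, 0, 0, 0, 0, -10, 0, 25, 0, 0, 0, 0, -12, 10, 20, 0, 0, 0, 0, -12, 20, 8, 0, 0, 0, 0, -12, 30, 0, 0, 0, 0, -1, -12, 34, 0, 0, 0, 0, -1, -12, 34, 0, 0, 0, 0, -1, -12, 34, 0, 0]'

```text
time_s: 23.9
tcp_pos: [0.4965, -0.1128, 0.2144]
orientation: [0.713, 0.701, 0.003, 0.013]
force: [-0.2, 0.4, 0.3]
grip_width: 0.0412
```

```bash
python3 go.py T -60 -90 140
```

```text
turn [ 0.85  1.27 -0.65] shift [ -7.8 290.9 -74.4] | t 23.9 tcp [ 0.4965 -0.1128  0.2144] F [-0.2  0.4  0.3] w 0.0412
```

Call:
send_rows --deltas '[0.4, 0.6, -0.3, -3, 38, -3, 0, 0.4, 0.6, -0.3, -3, 38, -3, 0, 0, 0, 0, -2, 38, -3, 0, 0, 0, 0, 0, 38, -5, 0, 0, 0, 0, 0, 38, -8, 0, 0, 0, 0, 0, 36, -8, 0, 0, 0, 0, 0, 30, -10, 0, 0, 0, 0, 0, 16, -10, 0, 0, 0, 0, 0, 5, -10, 0, 0, 0, 0, 0, 0, 0, 0]'

```text
time_s: 24.73
tcp_pos: [0.4868, 0.1818, 0.1693]
orientation: [0.716, 0.698, 0.008, 0.009]
force: [-0.3, -0.3, -0.8]
grip_width: 0.0416
```

```bash
python3 go.py T -60 -90 125
python3 - <<'E'
from h import *
shot('wrist','w7.png'); a=cv2.imread('pics/w7.png')[150:330,130:390]; cv2.imwrite('pics/w7c.png',cv2.resize(a,None,fx=2.4,fy=2.4,interpolation=cv2.INTER_CUBIC))
E
```

```text
turn [ 0.09  1.43 -0.18] shift [  1.8  -3.7 -44.3] | t 24.73 tcp [0.4868 0.1818 0.1693] F [-0.3 -0.3 -0.8] w 0.0416
```

View pics/w7c.png

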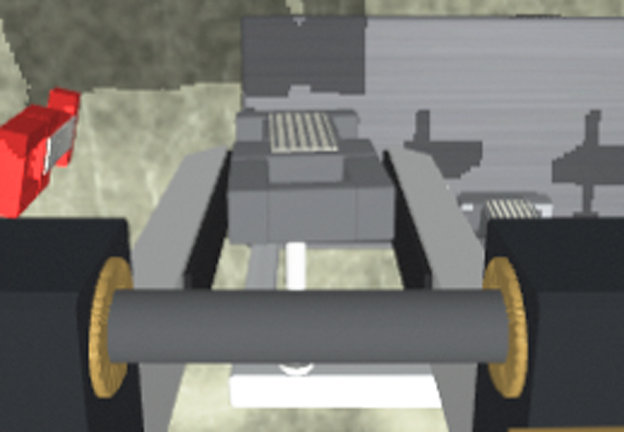

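The cartridge is held well, with a slight roll of about 2°. Peg_2's tip is right ahead at crop (296,250).

Call:
send_rows --deltas '[0, 0.8, -0.1, 1, -3.5, -18, 0, 0, 0.6, 0, 0.5, 0, -16, 0, 0, 0, 0, 0, 0, -9, 0, 0, 0, 0, 0, 0, 0, 0]'

```text
time_s: 25.12
tcp_pos: [0.4921, 0.174, 0.1294]
orientation: [0.719, 0.695, 0.002, 0.003]
force: [-0.1, -1.0, -0.6]
grip_width: 0.0418
```

```bash
python3 go.py T -35 -90 125
```

```text
turn [0.1  0.43 0.25] shift [21.6  3.4 -4.4] | t 25.12 tcp [0.4921 0.174  0.1294] F [-0.1 -1.  -0.6] w 0.0418
```

Call:
send_rows --deltas '[0.1, 0.4, 0.2, 8, 3.3, -3.5, 0, 0, 0, 0, 7, 1, -2, 0, 0, 0, 0, 5, 0.5, -1, 0]'

```text
time_s: 25.37
tcp_pos: [0.5129, 0.177, 0.1232]
orientation: [0.718, 0.696, 0.0, 0.0]
force: [0.9, -0.4, 0.5]
grip_width: 0.0415
```

```bash
python3 go.py T -30 -90 124
```

```text
turn [0.01 0.01 0.22] shift [5.8 0.3 0.8] | t 25.37 tcp [0.5129 0.177  0.1232] F [ 0.9 -0.4  0.5] w 0.0415
```

Call:
send_rows --deltas '[0, 0, 0.2, 6, 0.3, 1, 0, 0, 0, 0, 6, 0, -0.5, 0, 0, 0, 0, 6, 0, -1, 0, 0, 0, 0, 6, 0, -1, 0, 0, 0, 0, 6, 0, -1, 0, 0, 0, 0, 6, 0, -1, 0]'

```text
time_s: 25.87
tcp_pos: [0.5527, 0.1767, 0.1205]
orientation: [0.717, 0.697, 0.0, 0.0]
force: [-0.7, 0.3, -1.7]
grip_width: 0.0412
```

```bash
python3 go.py T 4 -90 121
```

```text
turn [0.03 0.05 0.05] shift [-0.1 -0.4  0.5] | t 25.87 tcp [0.5527 0.1767 0.1205] F [-0.7  0.3 -1.7] w 0.0412
```

Call:
send_rows --deltas '[0, 0, 0, -0.5, 0, -2.5, 0, 0, 0, 0, -0.5, 0, -2.5, 0, 0, 0, 0, -0.5, 0, -2, 0, 0, 0, 0, -0.5, 0, -1.5, 0]'

```text
time_s: 26.2
tcp_pos: [0.5526, 0.1767, 0.1116]
orientation: [0.717, 0.697, 0.001, 0.001]
force: [-0.5, 0.1, -1.1]
grip_width: 0.041
```

Call:
send_rows --deltas '[0, 0, 0, -0.5, 0, -2, 0, 0, 0, 0, -0.5, 0, -1.5, 0]'

```text
time_s: 26.37
tcp_pos: [0.5525, 0.1772, 0.1097]
orientation: [0.717, 0.697, 0.002, 0.002]
force: [-0.8, -0.3, 8.4]
grip_width: 0.04
```

Call:
send_rows --deltas '[0, 0, 0, 0, 0, 0, 0.65, 0, 0, 0, 0, 0, 0, 0.65, 0, 0, 0, 0, 0, 0, 0.65, 0, 0, 0, 0, 0, 0, 0.65, 0, 0, 0, 0, 0, 5, 0.65, 0, 0, 0, 0, 0, 20, 0.65, 0, 0, 0, 0, 0, 38, 0.65, 0, 0, 0, -20, 0, 33, 0.65, 0, 0, 0, -25, -15, 25, 0.65, 0, 0, 0, -20, -15, 20, 0.65, 0, 0, 0, -20, -15, 20, 0.65, 0, 0, 0, 0, 0, 0, 0.65]'

```text
time_s: 27.37
tcp_pos: [0.4606, 0.1306, 0.2768]
orientation: [0.717, 0.697, 0.0, 0.001]
force: [0.5, -0.2, -0.1]
grip_width: 0.0609
```

```bash
python3 - <<'E'
from fit import *
shot('wrist','w8.png'); shot('top','t8.png')
for f in('w8.png','t8.png'): print(f,*[np.round(v,4) for v in fit(CADDY,(.511,-.038,-.01),[f])])
b=cv2.imread('pics/w8.png'); cv2.imwrite('pics/w8b.png',cv2.resize(b,None,fx=1.3,fy=1.3))
E
python3 go.py K -50 0 110
```

```text
w8.png [ 0.5612 -0.0395 -0.0182] 0.5461
t8.png [ 0.5095 -0.0389 -0.0136] 0.4349
turn [ 0.05 -0.19  0.98] shift [   0.3 -169.4 -162.9] | t 27.47 tcp [0.4609 0.1315 0.2729] F [-0.2 -0.3 -0.3] w 0.0614
```

View pics/w8b.png

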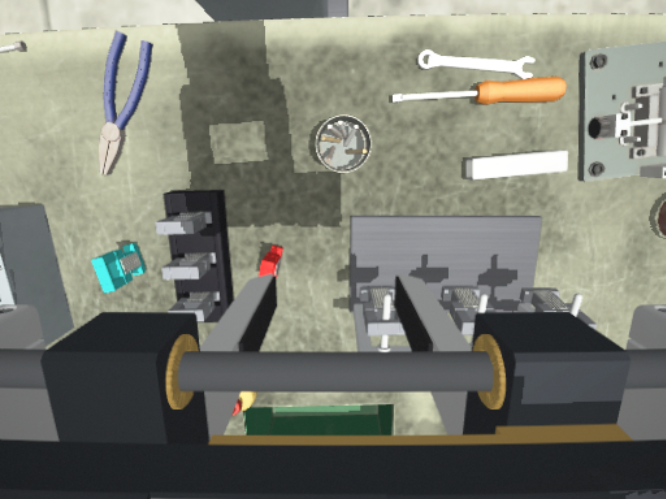

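All three old ones hang with the pegs through their loops, and the caddy is unmoved (the top fit agrees; the wrist fit was aliased by one well pitch). Fresh ones next.

Call:
send_rows --deltas '[0, -0.2, 0.5, 0, -26, -20, 0.62, 0, 0, 0.5, 0, -34, -22, 0.62, 0, 0, 0, 0, -34, -22, 0.62, 0, 0, 0, 0, -32, -24, 0.62, 0, 0, 0, 0, -24, -30, 0.62, 0, 0, 0, 0, -10, -25, 0.62, 0, 0, 0, 0, 0, -10, 0.62, 0, 0, 0, 0, 0, 0, 0.62]'

```text
time_s: 28.13
tcp_pos: [0.4583, -0.0309, 0.1047]
orientation: [0.708, 0.706, -0.001, -0.006]
force: [0.3, 1.0, 0.0]
grip_width: 0.0584
```

```bash
python3 go.py K -50 0 51
python3 - <<'E'
from fit import *
shot('wrist','w9.png'); shot('top','t9.png')
for f in('w9.png','t9.png'): print(f,*[np.round(v,4) for v in fit(CADDY,(.511,-.038,-.01),[f])])
E
```

```text
turn [-0.4  -0.6  -0.38] shift [  2.9  -7.  -53.7] | t 28.13 tcp [ 0.4583 -0.0309  0.1047] F [0.3 1.  0. ] w 0.0584
w9.png [ 0.552  -0.0384 -0.0055] 0.4335
t9.png [ 0.512  -0.0029 -0.4676] 1.0393
```

Call:
send_rows --deltas '[-0.4, -0.5, -0.3, 2.5, -7, -6, 0.62, 0, 0, 0, 0, 0, 0, 0.62]'

```text
time_s: 28.4
tcp_pos: [0.464, -0.0375, 0.1019]
orientation: [0.709, 0.705, 0.001, 0.003]
force: [0.4, 0.2, -0.6]
grip_width: 0.0583
```

```bash
python3 go.py K -50 0 51
```

```text
turn [ 0.15  0.28 -0.27] shift [ -2.8  -0.4 -50.9] | t 28.4 tcp [ 0.464  -0.0375  0.1019] F [ 0.4  0.2 -0.6] w 0.0583
```

Call:
send_rows --deltas '[0.1, 0.3, -0.3, -2.8, -0.4, -16, 0.62, 0, 0, 0, -0.5, 0, -16, 0.62, 0, 0, 0, -0.5, 0, -15, 0.62, 0, 0, 0, -0.5, 0, -5, 0.62]'

```text
time_s: 28.73
tcp_pos: [0.4655, -0.0383, 0.0541]
orientation: [0.71, 0.704, 0.003, 0.006]
force: [-1.1, -0.3, -0.4]
grip_width: 0.0584
```

Call:
send_rows --deltas '[0, 0, 0, -0.4, 0, -0.8, 0, 0, 0, 0, -0.4, 0, -0.8, 0, 0, 0, 0, -0.4, 0, -0.8, 0, 0, 0, 0, -0.4, 0, -0.6, 0, 0, 0, 0, -0.4, 0, -0.4, 0, 0, 0, 0, 0, 0, 0, 0]'

```text
time_s: 29.23
tcp_pos: [0.4662, -0.0383, 0.054]
orientation: [0.709, 0.705, 0.004, 0.009]
force: [0.0, -0.4, -0.8]
grip_width: 0.0397
```

```bash
python3 go.py K -50 0 51;python3 go.py D -50 0 130
```

```text
turn [ 0.41  1.08 -0.23] shift [-5.   0.4 -3. ] | t 29.23 tcp [ 0.4662 -0.0383  0.054 ] F [ 0.  -0.4 -0.8] w 0.0397
turn [0.39 1.09 2.6 ] shift [  11.6 -242.1   76. ] | t 29.23 tcp [ 0.4662 -0.0383  0.054 ] F [ 0.  -0.4 -0.8] w 0.0397
```

Call:
send_rows --deltas '[0, 0, 0, 0, 0, 10, 0, 0, 0, 0, 0, 0, 14, 0, 0, 0, 0, 0, 0, 25, 0, 0, 0, 0, 0, 0, 35, 0, 0, 0, 0, 1, -12, 35, 0, 0, 0, 1, 2, -30, 5, 0, 0, 0, 1, 2, -37, 0, 0, 0, 0, 0.5, 2, -37, 0, 0, 0, 0, 0, 2, -37, 0, 0, 0, 0, 0, 2, -35, 0, 0, 0, 0, 0, 2, -25, 0, 0, 0, 0, 0, 2, -10, 0, 0]'

```text
time_s: 30.23
tcp_pos: [0.4797, -0.2695, 0.1973]
orientation: [0.69, 0.723, 0.005, 0.016]
force: [-0.1, -0.4, -0.1]
grip_width: 0.0402
```

```bash
python3 go.py D -45.5 0 130
```

```text
turn [ 0.86  1.66 -0.44] shift [  2.6 -10.8 -67.3] | t 30.23 tcp [ 0.4797 -0.2695  0.1973] F [-0.1 -0.4 -0.1] w 0.0402
```

Call:
send_rows --deltas '[0.4, 0.6, -0.4, 2, -10, -22, 0, 0, 0, 0, 0, 0, -25, 0, 0, 0, 0, 0, 0, -12, 0, 0, 0, 0, 0, 0, 0, 0]'

```text
time_s: 30.57
tcp_pos: [0.4832, -0.2831, 0.1413]
orientation: [0.694, 0.72, 0.004, 0.013]
force: [-0.2, 0.3, -0.4]
grip_width: 0.0399
```

```bash
python3 go.py D -45.5 0 128
python3 - <<'E'
from h import *
shot('wrist','w10.png'); a=cv2.imread('pics/w10.png')[130:310,130:390]; cv2.imwrite('pics/w10c.png',cv2.resize(a,None,fx=3,fy=3,interpolation=cv2.INTER_CUBIC))
E
```

```text
turn [0.69 1.35 0.2 ] shift [ -1.    2.8 -13.3] | t 30.57 tcp [ 0.4832 -0.2831  0.1413] F [-0.2  0.3 -0.4] w 0.0399
```

View pics/w10c.png

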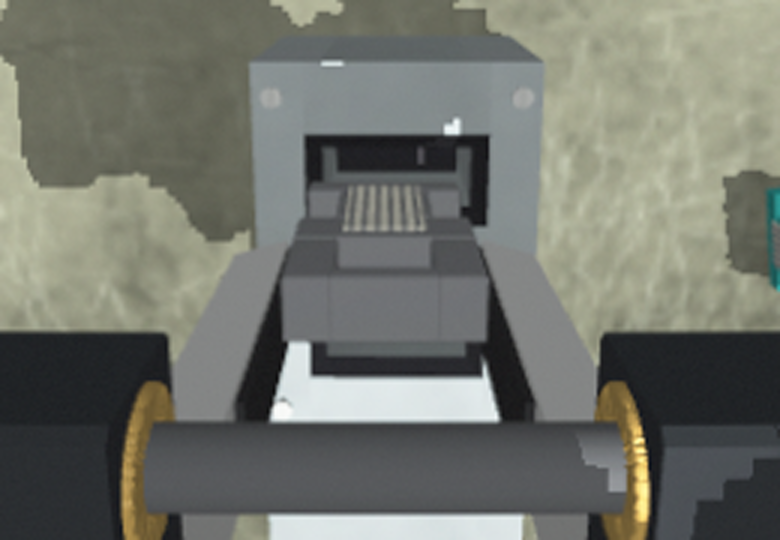

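Call:
send_rows --deltas '[0.2, 0.3, 0.2, -1, 2.6, -6, 0, 0, 0, 0, -0.4, 0, -6, 0, 0, 0, 0, -0.4, 0, -4, 0]'

```text
time_s: 30.87
tcp_pos: [0.4837, -0.2799, 0.1293]
orientation: [0.692, 0.722, 0.004, 0.013]
force: [-0.4, -0.8, -1.0]
grip_width: 0.0398
```

```bash
python3 go.py D -45.5 0 88
```

```text
turn [ 0.72  1.33 -0.18] shift [ -1.4  -0.4 -41.3] | t 30.87 tcp [ 0.4837 -0.2799  0.1293] F [-0.4 -0.8 -1. ] w 0.0398
```

Call:
send_rows --deltas '[0.3, 0.3, -0.1, -1.4, -0.3, -5, 0, 0, 0.1, 0, -0.4, 0, -5, 0, 0, 0.1, 0, -0.4, 0, -5, 0]'

```text
time_s: 31.12
tcp_pos: [0.4822, -0.28, 0.1148]
orientation: [0.692, 0.722, 0.002, 0.009]
force: [0.6, -0.6, -0.1]
grip_width: 0.0398
```

Call:
send_rows --deltas '[0, 0.1, 0, -0.4, 0, -6, 0, 0, 0.1, 0, -0.4, 0, -6, 0]'

```text
time_s: 31.28
tcp_pos: [0.4815, -0.2802, 0.1021]
orientation: [0.692, 0.722, 0.001, 0.008]
force: [0.6, 0.1, -0.4]
grip_width: 0.0395
```

```bash
python3 go.py D -45.5 0 88
```

```text
turn [ 0.54  0.73 -0.15] shift [  0.7  -0.1 -14.1] | t 31.28 tcp [ 0.4815 -0.2802  0.1021] F [ 0.6  0.1 -0.4] w 0.0395
```

Call:
send_rows --deltas '[0, 0, 0, 0, 0, -6, 0, 0, 0, 0, -0.3, 0, -6, 0, 0, 0, 0, -0.3, 0, -2, 0]'

```text
time_s: 31.53
tcp_pos: [0.4805, -0.28, 0.0854]
orientation: [0.692, 0.722, 0.001, 0.007]
force: [0.2, 0.6, 1.0]
grip_width: 0.04
```

Call:
send_rows --deltas '[0, 0, 0, 0, 0, 0, 0.6, 0, 0, 0, 0, 0, 0, 0.6, 0, 0, 0, 0, 0, 0, 0.6, 0, 0, 0, 0, 0, 10, 0.6, 0, 0, 0, 0, 0, 25, 0.4, 0, 0, 0, 0, 0, 15, 0, 0, 0, 0, 0, 0, 0, 0, 0, 0, 0, -0.4, 0, -0.5, 0, 0, 0, 0, -0.4, 0, -0.5, 0, 0, 0, 0, -0.4, 0, -0.5, 0]'

```text
time_s: 32.37
tcp_pos: [0.4792, -0.2801, 0.138]
orientation: [0.692, 0.722, 0.001, 0.008]
force: [0.4, 0.3, -1.5]
grip_width: 0.0195
```

```bash
python3 go.py D -50 0 114
```

```text
turn [ 0.54  0.73 -0.14] shift [ -1.5  -0.4 -24. ] | t 32.37 tcp [ 0.4792 -0.2801  0.138 ] F [ 0.4  0.3 -1.5] w 0.0195
```

Call:
send_rows --deltas '[0.5, 0.7, -0.1, -1.2, 0, -7, 0, 0, 0, 0, 0, 0, -7, 0, 0, 0, 0, -0.3, 0, -4, 0, 0, 0, 0, -0.3, 0, -3, 0, 0, 0, 0, -0.3, 0, -4, 0, 0, 0, 0, -0.3, 0, -4, 0]'

```text
time_s: 32.87
tcp_pos: [0.4756, -0.2794, 0.1035]
orientation: [0.693, 0.721, -0.0, -0.002]
force: [-0.2, 0.5, 3.0]
grip_width: 0.0002
```

Call:
send_rows --deltas '[0, 0, 0, -0.4, 0.2, -5, 0, 0, 0, 0, -0.4, 0.2, -5, 0, 0, 0, 0, -0.4, 0.2, -4, 0]'

```text
time_s: 33.12
tcp_pos: [0.4762, -0.2797, 0.0906]
orientation: [0.693, 0.721, 0.0, -0.0]
force: [0.4, 1.0, 5.6]
grip_width: 0.0004
```

```bash
python3 go.py D -50 0 86.2
```

```text
turn [-0.05  0.03  0.01] shift [ 1.6 -0.8 -4.4] | t 33.12 tcp [ 0.4762 -0.2797  0.0906] F [0.4 1.  5.6] w 0.0004
```

Good, 3 to 5.6 N spring. Now to the bottom stop.

Call:
send_rows --deltas '[0, 0, 0, 0, 0, -3, 0, 0, 0, 0, -0.3, 0.2, -2.5, 0]'

```text
time_s: 33.28
tcp_pos: [0.4767, -0.2798, 0.0859]
orientation: [0.693, 0.721, 0.001, 0.001]
force: [-0.4, 2.1, 22.5]
grip_width: 0.0004
```

Call:
send_rows --deltas '[0, 0, 0, -0.4, 0.2, -2, 0, 0, 0, 0, -0.4, 0.2, -1, 0]'

```text
time_s: 33.45
tcp_pos: [0.4785, -0.2811, 0.0866]
orientation: [0.693, 0.721, 0.001, 0.004]
force: [0.2, -0.2, 4.2]
grip_width: 0.0003
```

Call:
send_rows --deltas '[0, 0, 0, 0, 0, 8, 0, 0, 0, 0, 0, 0, 25, 0, 0, 0, 0, 0, 0, 38, 0.3, 0, 0, 0, -5, 10, 38, 0.62, 0, 0, 0, -8, 20, 30, 0.62, 0, 0, 0, -8, 25, 28, 0.62, 0, 0, 0, -8, 25, 25, 0.62, 0, 0, 0, -8, 25, 15, 0.62, 0, 0, 0, -5, 15, 5, 0.62, 0, 0, 0, 0, 0, 0, 0.62]'

```text
time_s: 34.28
tcp_pos: [0.4287, -0.1535, 0.3039]
orientation: [0.694, 0.72, 0.001, -0.001]
force: [-0.1, -0.8, -0.3]
grip_width: 0.0506
```

```bash
cat > chk.py <<'E'
from fit import *
import sys
from go import D
n=sys.argv[1]; fs=[]
for c in('wrist','side'): shot(c,f'{c}{n}.png'); fs.append(f'{c}{n}.png')
for f in fs:
    p=par(f); d=dt(cv2.imread('pics/'+f)); m=235 if 'wrist' in f else 384
    for i,x in enumerate((-.05,0,.05)):
        o=[]
        for z in(.078,.092,.114):
          best=9
          for dx in(-.002,0,.002):
            for dy in(-.002,0,.002):
              uv=proj(p,place(rect(x+dx,dy,.014,.04,z,20),D)); v=map_coordinates(d,[uv[:,1],uv[:,0]],order=1,mode='nearest')
              best=min(best,np.minimum(v,6).mean() if uv[:,1].max()<m else 9)
          o.append(round(best,2))
        print(f,'bay',i,'cost empty?/caught/up',o)
C=np.array([x for x in CADDY])
keep=np.vstack([rect(0,0,.164,.064,.03)]+[rect(x,0,.014,.040,.08,20) for x in [float(a)/1000 for a in sys.argv[2:]]])
q0=(.5112,-.0384,-.01)
for f in fs+[None]:
    print('caddy',f,*[np.round(v,4) for v in fit(keep,q0,fs if f is None else [f])])
E
python3 chk.py 11 0 50; python3 go.py K 0 0 110
```

```text
wrist11.png bay 0 cost empty?/caught/up [np.float32(1.04), np.float32(0.49), np.float32(2.05)]
wrist11.png bay 1 cost empty?/caught/up [np.float32(0.59), 9, 9]
wrist11.png bay 2 cost empty?/caught/up [9, 9, 9]
side11.png bay 0 cost empty?/caught/up [np.float32(0.93), np.float32(0.56), np.float32(1.22)]
side11.png bay 1 cost empty?/caught/up [np.float32(1.18), np.float32(0.79), np.float32(1.39)]
side11.png bay 2 cost empty?/caught/up [np.float32(1.12), np.float32(0.7), np.float32(1.18)]
caddy wrist11.png [ 0.5119 -0.0384 -0.0123] 0.8604
caddy side11.png [ 0.5093 -0.0407  0.0044] 0.4535
caddy None [ 0.5112 -0.0389 -0.021 ] 0.7605
turn [-0.23 -0.13 -2.58] shift [  82.3  116.7 -192.1] | t 34.38 tcp [ 0.4289 -0.1551  0.3021] F [ 0.4 -0.  -0.4] w 0.0572
```

Bay 0 reads as caught in both cameras, and the caddy is unmoved. Next: fresh_1.

Call:
send_rows --deltas '[0, 0, -1.3, 18, 26, -25, 0.62, 0, 0, -1.2, 18, 26, -26, 0.62, 0, 0, 0, 18, 26, -26, 0.62, 0, 0, 0, 18, 22, -28, 0.62, 0, 0, 0, 8, 10, -36, 0.62, 0, 0, 0, 2, 4, -34, 0.62, 0, 0, 0, 0, 0, -18, 0.62, 0, 0, 0, 0, 0, 0, 0.62]'

```text
time_s: 35.05
tcp_pos: [0.5106, -0.0429, 0.0917]
orientation: [0.715, 0.699, -0.004, -0.005]
force: [-0.3, 0.1, 0.1]
grip_width: 0.0581
```

```bash
python3 go.py K 0 0 51
```

```text
turn [-0.09 -0.77  0.68] shift [  0.6   4.5 -40.7] | t 35.05 tcp [ 0.5106 -0.0429  0.0917] F [-0.3  0.1  0.1] w 0.0581
```

Call:
send_rows --deltas '[-0.1, -0.6, 0.6, 0.4, 4.5, 0, 0.62, 0, 0, 0, -0.4, 0, -14, 0.62, 0, 0.1, 0, -0.5, 0, -14, 0.62, 0, 0.1, 0, -0.5, 0, -12, 0.62]'

```text
time_s: 35.38
tcp_pos: [0.5117, -0.041, 0.052]
orientation: [0.712, 0.703, -0.002, -0.001]
force: [-0.8, -0.4, -0.2]
grip_width: 0.0584
```

```bash
python3 go.py K 0 0 52
```

```text
turn [ 0.08 -0.19  0.17] shift [-0.5  2.6  0. ] | t 35.38 tcp [ 0.5117 -0.041   0.052 ] F [-0.8 -0.4 -0.2] w 0.0584
```

Call:
send_rows --deltas '[0, 0, 0.1, -0.7, 2.3, -0.4, 0.3, 0, 0.1, 0, -0.4, 0, -0.7, 0, 0, 0.1, 0, -0.4, 0, -0.7, 0, 0, 0.1, 0, -0.4, 0, -0.6, 0, 0, 0, 0, -0.3, 0, -0.4, 0, 0, 0, 0, 0, 0, 0, 0]'

```text
time_s: 35.88
tcp_pos: [0.511, -0.0401, 0.0514]
orientation: [0.711, 0.703, -0.003, -0.001]
force: [-0.6, 0.1, -0.8]
grip_width: 0.0398
```

```bash
python3 go.py K 0 0 51;python3 go.py D 0 0 130
```

```text
turn [ 0.15 -0.3   0.14] shift [ 0.2  1.7 -0.4] | t 35.88 tcp [ 0.511  -0.0401  0.0514] F [-0.6  0.1 -0.8] w 0.0398
turn [ 0.16 -0.3   2.97] shift [  16.7 -238.4   78.6] | t 35.88 tcp [ 0.511  -0.0401  0.0514] F [-0.6  0.1 -0.8] w 0.0398
```

Call:
send_rows --deltas '[0, 0, 0, 0, 0, 10, 0, 0, 0, 0, 0, 0, 14, 0, 0, 0, 0, 0, 0, 25, 0, 0, 0, 0, 0, 0, 35, 0, 0, 0, 0.7, 1, -12, 35, 0, 0, 0, 0.7, 2, -30, 0, 0, 0, 0, 0.7, 2, -37, 0, 0, 0, 0, 0.5, 2, -37, -2, 0, 0, 0, 0, 2, -37, -2, 0, 0, 0, 0, 2, -35, -2, 0, 0, 0, 0, 2, -25, -2, 0, 0, 0, 0, 2, -15, -2, 0]'

```text
time_s: 36.88
tcp_pos: [0.5261, -0.2755, 0.1808]
orientation: [0.691, 0.723, -0.002, 0.007]
force: [-0.1, 0.6, -0.2]
grip_width: 0.0402
```

```bash
python3 go.py D 0 0 130
```

```text
turn [ 0.68  0.44 -0.29] shift [  1.6  -3.  -50.8] | t 36.88 tcp [ 0.5261 -0.2755  0.1808] F [-0.1  0.6 -0.2] w 0.0402
```

Call:
send_rows --deltas '[0.5, 0.7, -0.2, 1.2, -2, -18, 0, 0, 0, 0, -0.3, 0, -20, 0, 0, 0.1, 0, -0.3, 0, -9, 0, 0, 0, 0, -0.4, 0, -1, 0]'

```text
time_s: 37.22
tcp_pos: [0.5277, -0.2822, 0.1353]
orientation: [0.694, 0.72, -0.003, 0.001]
force: [-0.3, -0.5, -0.3]
grip_width: 0.0398
```

```bash
python3 go.py D 0 0 86
```

```text
turn [ 0.38 -0.12  0.18] shift [  0.    3.7 -49.3] | t 37.22 tcp [ 0.5277 -0.2822  0.1353] F [-0.3 -0.5 -0.3] w 0.0398
```

Call:
send_rows --deltas '[0.3, 0, 0.1, -0.2, 3.5, -2, 0, 0, 0.1, 0, -0.4, 0.3, -5, 0, 0, 0.1, 0, -0.4, 0, -5, 0]'

```text
time_s: 37.47
tcp_pos: [0.5277, -0.277, 0.1251]
orientation: [0.693, 0.721, -0.002, -0.001]
force: [1.0, 0.0, -0.7]
grip_width: 0.0399
```

```bash
python3 go.py D 0 0 86
```

```text
turn [ 0.13 -0.21 -0.05] shift [ -0.   -1.5 -39.1] | t 37.47 tcp [ 0.5277 -0.277   0.1251] F [ 1.   0.  -0.7] w 0.0399
```

Call:
send_rows --deltas '[0.1, 0, 0, -0.3, -1, -5, 0, 0, 0.1, 0, -0.4, 0, -6, 0, 0, 0.1, 0, -0.4, 0, -6, 0]'

```text
time_s: 37.72
tcp_pos: [0.5277, -0.2777, 0.1086]
orientation: [0.692, 0.722, -0.003, -0.001]
force: [1.0, -0.0, -0.8]
grip_width: 0.0398
```

Call:
send_rows --deltas '[0, 0.1, 0, -0.4, 0, -6, 0, 0, 0.1, 0, -0.4, 0, -6, 0, 0, 0.1, 0, -0.4, 0, -6, 0]'

```text
time_s: 37.97
tcp_pos: [0.5264, -0.2777, 0.0888]
orientation: [0.692, 0.722, -0.005, -0.003]
force: [-0.5, 0.3, -0.4]
grip_width: 0.0401
```

```bash
python3 go.py D 0 0 86
```

```text
turn [ 0.14 -0.6  -0.15] shift [ 1.3 -0.8 -2.8] | t 37.97 tcp [ 0.5264 -0.2777  0.0888] F [-0.5  0.3 -0.4] w 0.0401
```

Call:
send_rows --deltas '[0, -0.3, 0, 0.6, 0, -3, 0, 0, 0, 0, 0, 0, 0, 0.6, 0, 0, 0, 0, 0, 0, 0.6, 0, 0, 0, 0, 0, 0, 0.6, 0, 0, 0, 0, 0, 10, 0.6, 0, 0, 0, 0, 0, 25, 0.4, 0, 0, 0, 0, 0, 12, 0, 0, 0, 0, -0.4, 0, -0.5, 0, 0, 0, 0, -0.4, 0, -0.5, 0, 0, 0, 0, -0.4, 0, -0.5, 0, 0, 0, 0, -0.4, 0, -0.5, 0, 0, 0, 0, -0.4, 0, -0.5, 0]'

```text
time_s: 38.97
tcp_pos: [0.5244, -0.2776, 0.132]
orientation: [0.692, 0.722, -0.003, -0.001]
force: [0.6, -0.3, 0.1]
grip_width: 0.013
```

```bash
python3 go.py D 0 0 114
```

```text
turn [ 0.14 -0.28 -0.13] shift [  3.3  -0.9 -18. ] | t 38.97 tcp [ 0.5244 -0.2776  0.132 ] F [ 0.6 -0.3  0.1] w 0.013
```

Call:
send_rows --deltas '[0.1, -0.2, -0.1, 3, -0.5, -6, 0, 0, 0, 0, -0.2, 0, -5, 0, 0, 0, 0, -0.3, 0, -4, 0, 0, 0, 0, -0.3, 0, -4, 0, 0, 0, 0, -0.3, 0, -4, 0, 0, 0, 0, -0.3, 0, -5, 0, 0, 0, 0, -0.3, 0, -5, 0, 0, 0, 0, -0.3, 0, -4, 0]'

```text
time_s: 39.63
tcp_pos: [0.5267, -0.2784, 0.0919]
orientation: [0.693, 0.721, 0.0, 0.0]
force: [0.6, 0.4, 4.5]
grip_width: 0.0007
```

Call:
send_rows --deltas '[0, 0, 0, -0.3, 0, -3, 0, 0, 0, 0, -0.3, 0, -2, 0]'

```text
time_s: 39.8
tcp_pos: [0.5267, -0.2785, 0.0872]
orientation: [0.693, 0.721, 0.0, 0.001]
force: [-0.8, 1.0, 4.9]
grip_width: 0.0007
```

Call:
send_rows --deltas '[0, 0, 0, -0.3, 0, -1.5, 0]'

```text
time_s: 39.88
tcp_pos: [0.5268, -0.2786, 0.086]
orientation: [0.693, 0.721, 0.001, 0.001]
force: [-0.0, 2.4, 14.5]
grip_width: 0.0009
```

Call:
send_rows --deltas '[0, 0, 0, -0.3, 0, -1.2, 0]'

```text
time_s: 39.97
tcp_pos: [0.5274, -0.2791, 0.0862]
orientation: [0.693, 0.721, 0.001, 0.002]
force: [-0.7, 2.1, 11.2]
grip_width: 0.0008
```

Bottomed at z = 86.0, 14.5 N. Release and go back to the viewing pose.

Call:
send_rows --deltas '[0, 0, 0, 0, 0, 8, 0, 0, 0, 0, 0, 0, 25, 0, 0, 0, 0, -8, 0, 38, 0.3, 0, 0, 0, -15, 10, 36, 0.62, 0, 0, 0, -18, 20, 30, 0.62, 0, 0, 0, -18, 22, 28, 0.62, 0, 0, 0, -18, 22, 25, 0.62, 0, 0, 0, -16, 22, 15, 0.62, 0, 0, 0, -8, 12, 5, 0.62, 0, 0, 0, 0, 0, 0, 0.62]'

```text
time_s: 40.8
tcp_pos: [0.4162, -0.1648, 0.2989]
orientation: [0.694, 0.72, -0.001, -0.002]
force: [-0.6, -0.2, 0.4]
grip_width: 0.0502
```

```bash
python3 chk.py 12 50; python3 go.py K 50 0 110
```

```text
wrist12.png bay 0 cost empty?/caught/up [np.float32(1.13), np.float32(0.5), np.float32(2.19)]
wrist12.png bay 1 cost empty?/caught/up [9, 9, 9]
wrist12.png bay 2 cost empty?/caught/up [9, 9, 9]
side12.png bay 0 cost empty?/caught/up [np.float32(0.94), np.float32(0.53), np.float32(1.22)]
side12.png bay 1 cost empty?/caught/up [np.float32(1.02), np.float32(0.45), np.float32(1.28)]
side12.png bay 2 cost empty?/caught/up [np.float32(1.13), np.float32(0.64), np.float32(1.1)]
caddy wrist12.png [ 0.5123 -0.0382 -0.0065] 0.5905
caddy side12.png [ 0.5094 -0.0412 -0.0033] 0.458
caddy None [ 0.5116 -0.039  -0.0216] 0.69
turn [-0.23 -0.36 -2.65] shift [ 144.5  127.1 -187.3] | t 40.9 tcp [ 0.4167 -0.166   0.2973] F [ 0.6  0.1 -0.5] w 0.057
```

Bays 0 and 1 are caught, and the caddy hasn't moved. Now fresh_2, in the well at +50.

Call:
send_rows --deltas '[-0.1, -0.3, -1.3, 28, 24, -12, 0.62, -0.1, 0, -1.2, 28, 24, -14, 0.62, 0, 0, 0, 28, 24, -14, 0.62, 0, 0, 0, 26, 24, -18, 0.62, 0, 0, 0, 20, 18, -28, 0.62, 0, 0, 0, 10, 8, -36, 0.62, 0, 0, 0, 4, 2, -36, 0.62, 0, 0, 0, 0, 0, -18, 0.62, 0, 0, 0, 0, 0, 0, 0.62]'

```text
time_s: 41.65
tcp_pos: [0.5664, -0.0417, 0.1]
orientation: [0.714, 0.7, -0.005, -0.005]
force: [-1.0, 0.5, -0.8]
grip_width: 0.0582
```

```bash
python3 go.py K 50 0 51
```

```text
turn [ 0.04 -0.84  0.53] shift [ -5.2   2.8 -49. ] | t 41.65 tcp [ 0.5664 -0.0417  0.1   ] F [-1.   0.5 -0.8] w 0.0582
```

Call:
send_rows --deltas '[0, -0.6, 0.4, -5, 3, -6, 0.62, 0, 0, 0, -0.3, 0, -14, 0.62, 0, 0.1, 0, -0.4, 0, -15, 0.62, 0, 0.1, 0, -0.4, 0, -12, 0.62]'

```text
time_s: 41.98
tcp_pos: [0.5609, -0.041, 0.0489]
orientation: [0.712, 0.702, -0.004, -0.004]
force: [0.1, -0.0, 0.9]
grip_width: 0.0582
```

```bash
python3 go.py K 50 0 52
```

```text
turn [ 0.01 -0.68  0.23] shift [0.3 2.1 3.1] | t 41.98 tcp [ 0.5609 -0.041   0.0489] F [ 0.1 -0.   0.9] w 0.0582
```

Call:
send_rows --deltas '[0, -0.6, 0.2, 0.2, 2, 2.5, 0.35, 0, 0.1, 0, -0.4, 0, -0.6, 0, 0, 0.1, 0, -0.4, 0, -0.6, 0, 0, 0.1, 0, -0.3, 0, -0.6, 0, 0, 0, 0, -0.3, 0, -0.4, 0, 0, 0, 0, 0, 0, 0, 0]'

```text
time_s: 42.48
tcp_pos: [0.56, -0.0406, 0.0492]
orientation: [0.711, 0.703, -0.003, -0.003]
force: [0.2, -0.2, -0.1]
grip_width: 0.0401
```

```bash
python3 go.py K 50 0 51;python3 go.py D 50 0 130
```

```text
turn [ 0.01 -0.44  0.13] shift [1.2 1.7 1.8] | t 42.48 tcp [ 0.56   -0.0406  0.0492] F [ 0.2 -0.2 -0.1] w 0.0401
turn [ 0.02 -0.44  2.96] shift [  17.6 -236.    80.8] | t 42.48 tcp [ 0.56   -0.0406  0.0492] F [ 0.2 -0.2 -0.1] w 0.0401
```

Call:
send_rows --deltas '[0, 0, 0, 0, 0, 10, 0, 0, 0, 0, 0, 0, 14, 0, 0, 0, 0, 0, 0, 25, 0, 0, 0, 0, 0, 0, 35, 0, 0, 0, 0.7, 1, -12, 35, 0, 0, 0, 0.7, 2, -30, 0, 0, 0, 0, 0.7, 2, -37, 0, 0, 0, 0, 0.5, 2, -37, -2, 0, 0, 0, 0, 2, -37, -2, 0, 0, 0, 0, 2, -35, -2, 0, 0, 0, 0, 2, -25, -2, 0, 0, 0, 0, 2, -15, -2, 0]'

```text
time_s: 43.48
tcp_pos: [0.5761, -0.2755, 0.1803]
orientation: [0.691, 0.723, -0.001, 0.006]
force: [1.1, 0.3, -0.3]
grip_width: 0.0397
```

```bash
python3 go.py D 49 0 130
```

```text
turn [ 0.56  0.41 -0.31] shift [  0.6  -1.  -50.3] | t 43.48 tcp [ 0.5761 -0.2755  0.1803] F [ 1.1  0.3 -0.3] w 0.0397
```

Call:
send_rows --deltas '[0.5, 0.5, -0.2, 0.8, 1, -18, 0, 0, 0, 0, -0.3, 0, -20, 0, 0, 0.1, 0, -0.3, 0, -9, 0, 0, 0, 0, -0.4, 0, -1, 0]'

```text
time_s: 43.82
tcp_pos: [0.5774, -0.2793, 0.1352]
orientation: [0.694, 0.72, -0.001, 0.002]
force: [0.3, 0.2, -0.3]
grip_width: 0.0405
```

```bash
python3 go.py D 49 0 83
```

```text
turn [0.26 0.1  0.16] shift [ -0.7   2.7 -52.2] | t 43.82 tcp [ 0.5774 -0.2793  0.1352] F [ 0.3  0.2 -0.3] w 0.0405
```

Call:
send_rows --deltas '[0.2, 0, 0.1, -0.8, 2, -4, 0, 0, 0, 0, -0.4, 0, -5, 0, 0, 0.1, 0, -0.4, 0, -5, 0]'

```text
time_s: 44.07
tcp_pos: [0.5769, -0.2761, 0.1231]
orientation: [0.693, 0.721, 0.0, 0.002]
force: [-0.1, 0.6, 0.0]
grip_width: 0.0403
```

```bash
python3 go.py D 49 0 83
```

```text
turn [ 0.13  0.15 -0.07] shift [ -0.2  -0.5 -40.1] | t 44.07 tcp [ 0.5769 -0.2761  0.1231] F [-0.1  0.6  0. ] w 0.0403
```

Call:
send_rows --deltas '[0.1, 0.1, 0, -0.4, -0.3, -6, 0, 0, 0.1, 0, -0.4, 0, -6, 0, 0, 0, 0, -0.3, 0, -6, 0]'

```text
time_s: 44.32
tcp_pos: [0.5767, -0.276, 0.1054]
orientation: [0.692, 0.722, -0.0, 0.001]
force: [-0.4, -0.3, -0.7]
grip_width: 0.0398
```

Call:
send_rows --deltas '[0, 0, 0, -0.3, 0, -6, 0, 0, 0.1, 0, -0.3, 0, -6, 0, 0, 0, 0, -0.3, 0, -6, 0]'

```text
time_s: 44.57
tcp_pos: [0.5758, -0.2759, 0.0856]
orientation: [0.692, 0.722, -0.001, 0.0]
force: [0.5, -0.4, -1.3]
grip_width: 0.0399
```

```bash
python3 go.py D 49 0 83
```

```text
turn [ 0.12 -0.04 -0.16] shift [ 0.9 -0.7 -2.6] | t 44.57 tcp [ 0.5758 -0.2759  0.0856] F [ 0.5 -0.4 -1.3] w 0.0399
```

Call:
send_rows --deltas '[0, 0, 0, 0.3, 0, -1.5, 0, 0, 0, 0, 0, 0, 0, 0.6, 0, 0, 0, 0, 0, 0, 0.6, 0, 0, 0, 0, 0, 0, 0.6, 0, 0, 0, 0, 0, 12, 0.6, 0, 0, 0, 0, 0, 25, 0.4, 0, 0, 0, 0, 0, 12, 0, 0, 0, 0, -0.4, 0, -0.5, 0, 0, 0, 0, -0.4, 0, -0.5, 0, 0, 0, 0, -0.4, 0, -0.5, 0, 0, 0, 0, -0.4, 0, -0.5, 0, 0, 0, 0, -0.4, 0, -0.5, 0]'

```text
time_s: 45.57
tcp_pos: [0.5737, -0.2759, 0.1332]
orientation: [0.692, 0.722, -0.001, 0.001]
force: [0.5, -0.1, -0.3]
grip_width: 0.0133
```

```bash
python3 go.py D 50 0 114
```

```text
turn [ 0.13 -0.01 -0.15] shift [  3.9  -0.7 -19.2] | t 45.57 tcp [ 0.5737 -0.2759  0.1332] F [ 0.5 -0.1 -0.3] w 0.0133
```

Call:
send_rows --deltas '[0.1, 0, -0.1, 3.5, -0.5, -6, 0, 0, 0, 0, -0.2, 0, -5, 0, 0, 0, 0, -0.3, 0, -4, 0, 0, 0, 0, -0.3, 0, -4, 0, 0, 0, 0, -0.3, 0, -4, 0, 0, 0, 0, -0.3, 0, -5, 0, 0, 0, 0, -0.3, 0, -5, 0, 0, 0, 0, -0.3, 0, -4, 0]'

```text
time_s: 46.23
tcp_pos: [0.5763, -0.2765, 0.0928]
orientation: [0.693, 0.721, 0.0, 0.0]
force: [-0.6, 1.0, 8.5]
grip_width: 0.0006
```

Call:
send_rows --deltas '[0, 0, 0, -0.3, 0, -3, 0, 0, 0, 0, -0.3, 0, -2, 0]'

```text
time_s: 46.4
tcp_pos: [0.5764, -0.2767, 0.0882]
orientation: [0.693, 0.721, 0.001, 0.001]
force: [0.1, -0.4, 5.2]
grip_width: 0.0005
```

Call:
send_rows --deltas '[0, 0, 0, -0.3, 0, -1.8, 0]'

```text
time_s: 46.48
tcp_pos: [0.5764, -0.2767, 0.0866]
orientation: [0.693, 0.721, 0.001, 0.001]
force: [-0.8, 1.0, 5.7]
grip_width: 0.0009
```

Call:
send_rows --deltas '[0, 0, 0, -0.3, 0, -1.3, 0]'

```text
time_s: 46.57
tcp_pos: [0.5767, -0.2769, 0.0862]
orientation: [0.693, 0.721, 0.001, 0.002]
force: [-1.1, 1.2, 9.7]
grip_width: 0.0006
```

Call:
send_rows --deltas '[0, 0, 0, -0.3, 0, -1, 0]'

```text
time_s: 46.65
tcp_pos: [0.5772, -0.2773, 0.0863]
orientation: [0.693, 0.721, 0.001, 0.003]
force: [-1.0, 1.8, 8.0]
grip_width: 0.0004
```

Call:
send_rows --deltas '[0, 0, 0, 0, 0, 8, 0, 0, 0, 0, 0, 0, 25, 0, 0, 0, 0, -8, 0, 38, 0, 0, 0, 0, -25, 0, 33, 0, 0, 0, 0, -35, 0, 22, 0, 0, 0, 0, -36, 0, 20, 0, 0, 0, 0, -36, 0, 20, 0, 0, 0, 0, -36, 0, 20, 0, 0, 0, 0, -15, 0, 15, 0, 0, 0, 0, 0, 0, 0, 0]'

```text
time_s: 47.48
tcp_pos: [0.3753, -0.2732, 0.2868]
orientation: [0.692, 0.722, -0.002, -0.003]
force: [1.4, 0.6, 0.6]
grip_width: 0.0005
```

```bash
python3 chk.py 13 | grep -v caddy
python3 - <<'E'
from h import *
shot('top','t13.png')
a=cv2.imread('pics/wrist13.png')[100:300,180:330]; b=cv2.imread('pics/side13.png')[95:300,195:350]
r=lambda x:cv2.resize(x,(int(x.shape[1]*500/x.shape[0]),500),interpolation=cv2.INTER_CUBIC)
cv2.imwrite('pics/v13.png',np.hstack([r(b),r(a)]))
E
```

```text
wrist13.png bay 0 cost empty?/caught/up [9, 9, 9]
wrist13.png bay 1 cost empty?/caught/up [9, 9, 9]
wrist13.png bay 2 cost empty?/caught/up [9, 9, 9]
side13.png bay 0 cost empty?/caught/up [np.float32(0.95), np.float32(0.56), np.float32(1.27)]
side13.png bay 1 cost empty?/caught/up [np.float32(1.25), np.float32(0.54), np.float32(1.34)]
side13.png bay 2 cost empty?/caught/up [np.float32(1.44), np.float32(0.45), np.float32(0.81)]
```

View pics/v13.png

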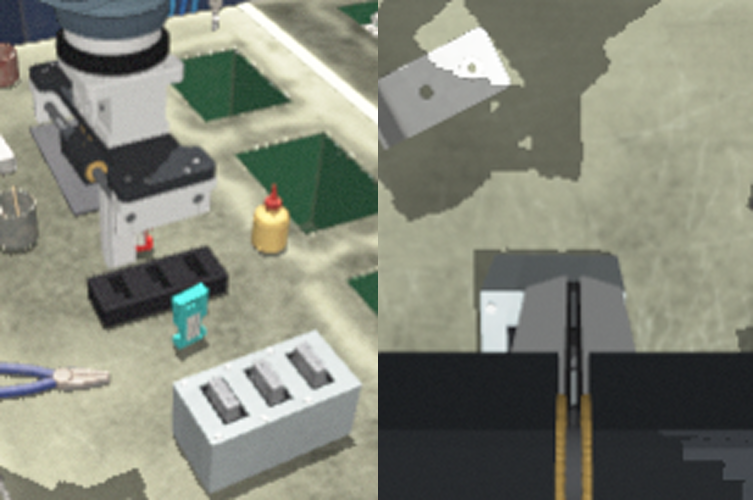

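All three fresh cartridges sit low in the dock, tops at crop (222,395), (270,375) and (315,360). The caddy is empty and the bottle untouched. One last look at the rack.

Run:
```python
from h import *
a=cv2.imread('pics/t13.png')[165:265,125:335]
cv2.imwrite('pics/t13c.png',cv2.resize(a,None,fx=3.8,fy=3.8,interpolation=cv2.INTER_CUBIC))
```

```text
(no output)
```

View pics/t13c.png

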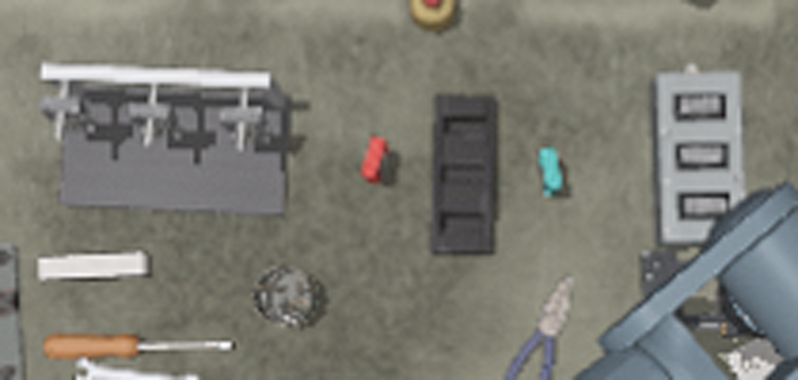

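The three old ones hang on the pegs at (62,108), (150,112) and (243,118). The caddy is empty, the bystanders are in place and the arm is clear.

```bash
python3 -c "
from h import *
print(job_done())"
```

```text
the job is handed in; nothing more can be done
None
```

I changed all the cartridges and handed the job in at about 47.6 s on the robot clock. The three old ones hang on the pegs, and all three fresh ones are pushed down and caught in the bays.

- **Old cartridges:** each was pressed until its catch let go, then lifted out with a 12 N grip. A wrist picture showed a peg through each loop, and the last top picture shows all three still hanging. I did not measure how still or how level they hang.
- **Fresh cartridges:** each was pressed to its bottom stop. The highest wrist force I read was 22.5 N, against the 40 N limit. The last side picture fits the caught height best in all three bays and shows the tops low. In the last wrist picture the fit could not check the bays because the gripper hid them.
- **Left alone:** the last side and top pictures show the bottle and the cup where they were. The carton is in neither close-up, but the arm never went near it. The caddy was not knocked while I was using it.
- **Check that disagreed:** two wrist-camera caddy fits, before the first fresh pick, came out one well pitch or so off because the gripper hid part of the view. I set those aside and used the earlier fits, which the later views confirmed to within 2–3 mm.

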